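# Bed-test the rocking graphite saddle blocks on the spring tester

### The arm

A 6-joint arm with a two-finger parallel gripper is mounted at the origin on the work surface. World frame = base frame: x ahead of the robot, y to its left, z up, the work surface at z = 0. Lengths are in m, angles in rad, forces in N, time in s.
With the tool pointing down it reaches from about 0.35 to 0.775 m from the base axis. Payload 5.5 kg.
Tool frame: the origin (TCP) lies where the fingers leave the gripper's body, on its centre line; the fingertips stand 73 mm ahead of it and the grasp point (between the pads) lies 54 mm ahead of it; z points along the fingers, y is the direction in which the jaws open and shut (so a half turn about z gives the same grasp; the last joint's range is limited). The gripper opens to 85 mm and grips with 20 to 120 N. Pads are 22 mm wide; open, the fingers measure 114 mm over their backs; the gripper's body (76 mm by 85 mm) begins 54 mm behind the grasp point. The pads swing forward as they close: fully open they stand 13 mm farther back than shut.
Start: joints at [-1.254, 0.313, 0.046, 1.304, 0, 1.431], TCP at [0.254, -0.516, 0.304] pointing down, gripper open.
Joint ranges: [-2.76, 2.76], [-0.86, 1.69], [-1.03, 1.26], [-2.2, 2.34], [-1.47, 1.5], [-3.14, 3.14]. Speed limits (rad/s): [2.57, 2.57, 3.14, 3.14, 3.14, 3.14].

### API

Orientations are given as a unit quaternion [w, x, y, z].
In Python, from workcell import env, read_camera, job, cut_out gives the robot as it stands.
- The arm moves only by the tool servo_tool, never from a script. Its argument "deltas" is a list of rows, each an object of numbers: "dx", "dy", "dz": the shift along the world's x, y, z in mm; "rx", "ry", "rz": the turn, a rotation vector about the world's x, y, z in rad; "fingers": the closure, from -1 (fully open) to 1 (shut). A call has 1 to 8 rows; each row shifts and turns the commanded pose from where the row before left it; what a row does not reach is not made up. A row lasts 1/10 s, in which the tool goes at most 50 mm and 8.59 degrees, less where a joint would pass 70% of its speed; a pose out of reach is approached as far as the arm can. A call is refused whole if a number of a shift passes 50 or a number of a turn 0.15, either way. A call with a gripper value outside its range is refused whole. The fingers move at their own pace and stop on an object; "newtons" is the grip in N (left out, the last holds). Time passes only in rows, so rows that do not move let the fingers close. It gives the time, the measured TCP pose, the force and the opening at its end, in the units of the state.
- env.get_state(): the state, without advancing time (a new reading comes with each control period).
- read_camera(name): name is "scene" or "top"; returns a dict with "img" (384x512x3 uint8, red, green, blue), "intrinsics" (3x3 intrinsics, pixels), "k1" (the pictures are not rectified: a ray, as slopes to the right and down, at radius r is drawn at 1 + k1 r^2 times it, then the intrinsics apply), "extrinsics" (4x4, takes a point from camera to world coordinates). Camera axes: x right, y down, z forward; pixel columns grow to the right and rows downward; lengths in m; the calibration is good to about 2 mm. A picture is of the moment at which its call begins. There is no depth.
- job.hand_in(): hands the job in, once; it reports no verdict.
Trained networks look in the newest picture that a camera, given by its name, has taken for a name from the list of things; names that differ only in an ending like _2 or _b are one class to them, and where a whole thing is asked for, a point or a joint stands for the part that bears it (a point fixed in the world has none). Each returns a list of dicts, best first, with "confidence" (0 to 1); they miss things now and then, are a little off and sometimes report something else, mostly with a low value. They report only what shows in the picture. A call takes as long as a camera call. They do not tell look-alikes from the thing itself.
- cut_out(target, camera): "region" (384x512 bool, what is visible of it) and "extent" ([left, top, right, bottom] in pixels, round what is visible of it).
The state is a dict: "clock": time; "joint_pos": joint angles; "qvel": joint speeds; "tau": joint torques, N m; "tcp_pos": TCP position; "orientation": TCP orientation; "wrist_force": force on the tool from outside, world axes, zero at the start; "ft_torque": the same for the moment, N m; "finger_gap": finger opening in m.
Only numpy, scipy, OpenCV 4.12 (cv2) and the standard library are available. Lean on these libraries where they do the work, as an engineer would, in place of code of your own. Each camera call takes 0.05 s, during which the arm holds its last target. There are 200 camera calls.

### The job

Two or three graphite saddle blocks lie on their curved faces and rock at a touch. In the order yellow, blue, red (one may be missing), settle each flat side down on the tester's sprung plate, push the block down until the plate's orange pointer stands at the red mark on the post, hold it there for about a second without ever driving the plate to its bottom stop, then let the plate come back up and lay the block flat side down on the white tile. At the end all the blocks lie side by side on the tile, flat side down, not stacked; leave the grey ring, the jar and the spatula where they are.

Things in the scene. Friction and masses are not known exactly. Their poses are not given: they have to be found in the camera images.
- yellow: Graphite block, yellow band round its middle, 80 (x) x 36 (y) mm, 0.18 kg, may be absent. Flat underside, flat parallel sides; the top is a 70 mm radius arc (in x-z), 26 mm high at the square ends, 38.5 at the crest. Origin: centre of the flat underside, z towards the crest. Starts z down on the arc, where it rocks about y at any touch. Also stands on an end (x vertical) or lies on a side.
- blue: Graphite block, blue band round its middle, 80 (x) x 36 (y) mm, 0.18 kg, may be absent. Flat underside, flat parallel sides; the top is a 70 mm radius arc (in x-z), 26 mm high at the square ends, 38.5 at the crest. Origin: centre of the flat underside, z towards the crest. Starts z down on the arc, where it rocks about y at any touch. Also stands on an end (x vertical) or lies on a side.
- red: Graphite block, red band round its middle, 80 (x) x 36 (y) mm, 0.18 kg, may be absent. Flat underside, flat parallel sides; the top is a 70 mm radius arc (in x-z), 26 mm high at the square ends, 38.5 at the crest. Origin: centre of the flat underside, z towards the crest. Starts z down on the arc, where it rocks about y at any touch. Also stands on an end (x vertical) or lies on a side.
- tester: Fixed spring tester: grey base 170 x 130 x 20 mm on the bench (x from -75 to +95 mm) carrying an aluminium plate on a coil spring, and a white scale post 14 x 30 mm, 78 mm tall, 78 mm from the origin along its x, with a red mark. Origin: on the bench under the plate's centre; z up.
- plate (a joint): How far the plate is pushed down, in m: 0 at rest, 0.030 at its bottom stop. The pointer is at the red mark's middle at 0.018 (the mark is 8 mm tall: 0.014 to 0.022). About 4 N starts it moving, then 0.5 N per mm: some 13 N at the mark, of which a block's weight is 2 N. A block alone does not move it.
- plate_top (a point): Centre of the plate's top face, moving with it; the plate is 120 mm (x) x 100 mm (y), 10 mm thick, its top 70 mm above the bench at rest; axes as the tester's. The orange pointer sticks out of its +x edge beside the post.
- tile: Fixed white ceramic tile 250 mm (x) x 120 mm (y) x 10 mm thick lying on the bench; origin on the bench under its centre; z up.
- tile_top (a point): Centre of the tile's top face, 10 mm above the bench; axes as the tile's.
- washer: Loose grey graphite ring, 104 mm outside, 44 mm hole, 14 mm thick, lying on the bench; origin under its centre. Not part of the job.
- jar: Small loose capped glass jar, 44 mm across, 60 mm high; origin under its centre. Not part of the job.
- spatula: Loose flat steel lab spatula 185 mm long, 18 mm wide, lying along its x; origin under its middle. Not part of the job.
There are look-alikes about, which are no part of the job. Leave any purple or turquoise look-alike of the yellow alone.

How it is judged:
On the way, in this order (a step that is already met when the one before it is completed fails the run):
1. the yellow block, lying flat side down on the sprung plate, is pushed down so that the pointer stands at the red mark (x of yellow in the frame of plate_top between -0.05 and 0.05 m and y of yellow in the frame of plate_top between -0.045 and 0.045 m and z of yellow in the frame of plate_top between -0.005 and 0.005 m and angle between yellow's own z axis and vertical below 0.1 rad and height (world z) of yellow between 0.047 and 0.057 m and contact force between yellow and tester above 7 N), for 0.4 s.
2. the blue block, lying flat side down on the sprung plate, is pushed down so that the pointer stands at the red mark (x of blue in the frame of plate_top between -0.05 and 0.05 m and y of blue in the frame of plate_top between -0.045 and 0.045 m and z of blue in the frame of plate_top between -0.005 and 0.005 m and angle between blue's own z axis and vertical below 0.1 rad and height (world z) of blue between 0.047 and 0.057 m and contact force between blue and tester above 7 N), for 0.4 s.
3. the red block, lying flat side down on the sprung plate, is pushed down so that the pointer stands at the red mark (x of red in the frame of plate_top between -0.05 and 0.05 m and y of red in the frame of plate_top between -0.045 and 0.045 m and z of red in the frame of plate_top between -0.005 and 0.005 m and angle between red's own z axis and vertical below 0.1 rad and height (world z) of red between 0.047 and 0.057 m and contact force between red and tester above 7 N), for 0.4 s.
At the end, for the whole second after the job is handed in: Each block was pressed on the plate (over 7 N, its underside 47 to 57 mm above the bench, 0.4 s), in order. Every block present lies flat side down (0.1 rad), at rest, directly on the tile, its centre 8 mm or more inside the edges; the plate is up (4 mm) (x of yellow in the frame of tile_top between -0.115 and 0.115 m and y of yellow in the frame of tile_top between -0.052 and 0.052 m and z of yellow in the frame of tile_top between -0.005 and 0.005 m and angle between each of yellow, blue, red's own z axis and vertical below 0.1 rad and linear speed of each of yellow, blue, red below 0.02 m/s and x of blue in the frame of tile_top between -0.115 and 0.115 m and y of blue in the frame of tile_top between -0.052 and 0.052 m and z of blue in the frame of tile_top between -0.005 and 0.005 m and x of red in the frame of tile_top between -0.115 and 0.115 m and y of red in the frame of tile_top between -0.052 and 0.052 m and z of red in the frame of tile_top between -0.005 and 0.005 m and value of joint plate below 0.004 m); the robot touches nothing.
It fails at once if the plate is driven down to its bottom stop (beyond 28 mm) (value of joint plate above 0.028 m).
It fails at once if the ring, jar or spatula is shifted more than 40 mm (distance of any of washer, jar, spatula from where it was at the start of the episode above 0.04 m).
Of yellow, blue, red only 2 to 3 are there at a start; the rules pass over those that are not, and their reading is None.
At some moment in a run one of yellow, blue, red may be knocked a few centimetres aside while the robot is not near it.
Once in a run the grip may slacken for a moment while it holds something.
It also fails if it takes over 210 s, if anything falls off the work surface, if the arm or the gripper's body presses on something with over 40 N, if the wrist force passes 120 N, or if a joint passes its speed limit or range.

## Working session

There is one attempt and no reset: what is moved stays moved. The work goes in short steps, Python scripts to look and compute and a tool call to move; the robot and the scene stay as the last step left them, time stands still between calls to the robot, and variables do not carry over. Pictures are saved under pics/ and viewed, about 12 in all and at most 16, crops included, and the job is handed in when it is done.

Besides the shell and the picture viewer there is one more tool, called after "Request:" by a JSON object that holds its "op" and its "data", one argument or row to a line. servo_tool: Moves the arm, as the interface text tells. Its arguments: {"type":"object","properties":{"deltas":{"type":"array"},"newtons":{"type":"number"}},"required":["deltas"]}

```bash
ls; mkdir -p pics; cat > h.py <<'E'
import numpy as np, cv2
from workcell import env, read_camera, job, cut_out
def snap(name, fn=None):
    c=read_camera(name)
    if fn: cv2.imwrite('pics/'+fn, cv2.resize(c['img'][:,:,::-1],None,fx=1.5,fy=1.5))
    return c
def ray(c,uv):
    K=np.array(c['intrinsics']); uv=np.atleast_2d(uv).astype(float)
    d=(uv-K[[0,1],[2,2]])/K[[0,1],[0,1]]
    s=d.copy()
    for _ in range(20): s=d/(1+c['k1']*(s**2).sum(1,keepdims=True))
    E=np.array(c['extrinsics'])
    return E[:3,3], np.c_[s,np.ones(len(s))]@E[:3,:3].T
def at_z(c,uv,z):
    o,d=ray(c,uv); return o+d*((z-o[2])/d[:,2:3])
def proj(c,P):
    E=np.array(c['extrinsics']);K=np.array(c['intrinsics'])
    p=(np.atleast_2d(P)-E[:3,3])@E[:3,:3]; s=p[:,:2]/p[:,2:]
    s=s*(1+c['k1']*(s**2).sum(1,keepdims=True))
    return s*K[[0,1],[0,1]]+K[[0,1],[2,2]]
E
python3 - <<'E'
from h import *
for n in('scene','top'):
    c=snap(n,n+'0.png'); print(n,c['intrinsics'],c['k1'],np.round(c['extrinsics'],3))
s=env.get_state(); print(s)
E
```

```text
pics
scene [[431.93394276   0.         251.44425387]
 [  0.         431.93394276 199.19457708]
 [  0.           0.           1.        ]] -0.014197450630775385 [[-0.467  0.758 -0.455  0.991]
 [ 0.884  0.409 -0.225  0.209]
 [ 0.015 -0.507 -0.862  0.865]
 [ 0.     0.     0.     1.   ]]
top [[472.96941486   0.         253.32746842]
 [  0.         472.96941486 189.87751495]
 [  0.           0.           1.        ]] -0.1611491706792533 [[-0.008 -0.998  0.068  0.48 ]
 [-1.     0.01   0.03  -0.011]
 [-0.03  -0.068 -0.997  1.118]
 [ 0.     0.     0.     1.   ]]
{'clock': 0.1, 'joint_pos': array([-1.25360317e+00,  3.13938195e-01,  4.50692198e-02,  1.30357091e+00,
       -3.09184151e-05,  1.43123086e+00]), 'qvel': array([-0.00070532, -0.001405  ,  0.00134809, -0.00083392, -0.00043318,
        0.00021359]), 'tau': array([ 1.59988682e-03, -4.81728172e+01,  2.99241793e+01,  1.28023801e-02,
       -1.80457232e-04, -5.03090263e-06]), 'tcp_pos': array([ 0.25349553, -0.51573049,  0.30308103]), 'orientation': array([-8.17170392e-04,  9.74034264e-01,  2.26399153e-01, -8.82878445e-05]), 'wrist_force': array([0.56369737, 0.52326852, 0.18672782]), 'ft_torque': array([0.04786661, 0.02668346, 0.01458611]), 'finger_gap': 0.08519348390465067}
```

View pics/top0.png

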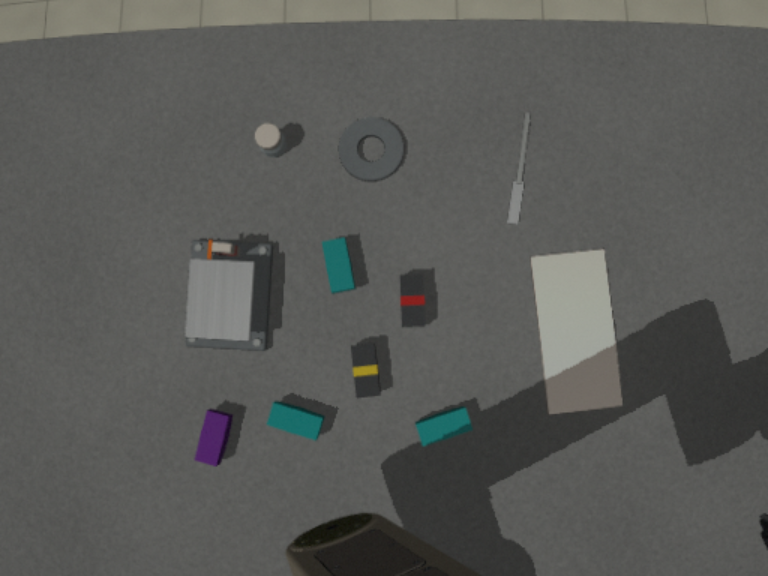

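View pics/scene0.png

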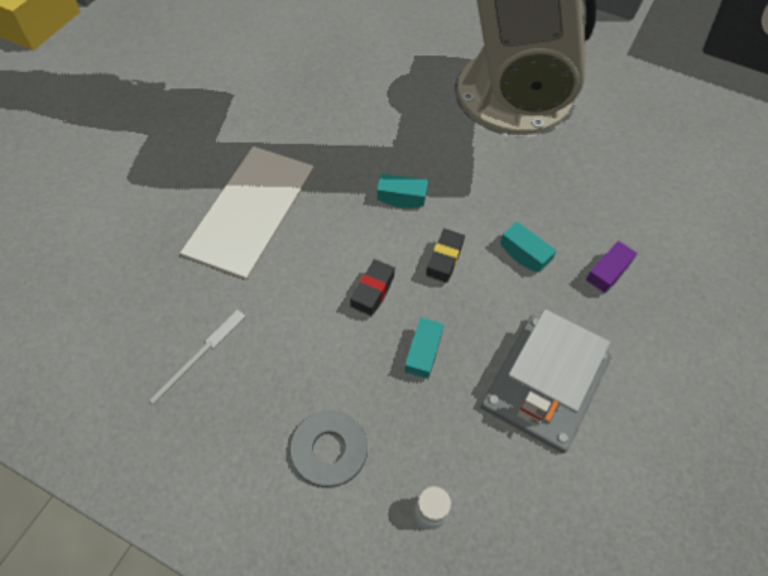

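Top view: yellow block at about (366,370), red block at (412,300), both flat side up with the long axis near vertical. There is no blue. The tester is at (220,300) with its post at the top (+x), and the tile is at (577,330). Scene view agrees: only yellow and red, plus turquoise and purple decoys. Next I fit the poses.

```bash
cat >> h.py <<'E'
from scipy.optimize import minimize
from scipy.spatial.transform import Rotation as R
def block_pts():
    x=np.linspace(-.04,.04,13); z=.0385-(.07-np.sqrt(.07**2-x**2))
    P=[(a,s*.018,b) for s in(-1,1) for a,b in list(zip(x,z))+[(-.04,0),(.04,0)]]
    return np.array(P)
def box(a,b): return np.array([(x,y,z) for x in(a[0],b[0]) for y in(a[1],b[1]) for z in(a[2],b[2])])
def sil(c,P,s=4):
    m=np.zeros((384*s,512*s),np.uint8)
    h=cv2.convexHull((proj(c,P)*s+s/2).astype(np.int32)); cv2.fillConvexPoly(m,h,1)
    return cv2.resize(m.astype(np.float32),(512,384),interpolation=cv2.INTER_AREA)
def fit(P,views,x0,base=np.eye(3)):
    """x,y,yaw of shape P (z fixed by P) from [(cam,mask)]"""
    def cost(p):
        Q=P@base.T@R.from_euler('z',p[2]).as_matrix().T+[p[0],p[1],0]
        t=0
        for c,m in views:
            s=sil(c,Q); t+=1-np.minimum(s,m).sum()/np.maximum(s,m).sum()
        return t/len(views)
    r=minimize(cost,x0,method='Nelder-Mead',options=dict(initial_simplex=np.array(x0)+np.array([[0,0,0],[.01,0,0],[0,.01,0],[0,0,.2]]),xatol=1e-4,fatol=1e-4))
    return r.x,r.fun
def isband(c,reg,col):
    im=c['img'].astype(int); r,g,b=im[...,0],im[...,1],im[...,2]
    m={'yellow':(r>g*1.1)&(g>b*2),'red':(r>g*2)&(r>b*2),'blue':(b>r*1.8)&(b>g*1.5)}[col]&(im.max(2)>60)
    return m&reg
def find(name,col=None,cams=('top','scene')):
    out=[]
    for n in cams:
        c=read_camera(n); ds=cut_out(name,n)
        if col: ds=[d for d in ds if isband(c,cv2.dilate(d['region'].astype(np.uint8),np.ones((3,3)))>0,col).sum()>8]
        if ds: out.append((c,ds[0]['region'].astype(np.float32),ds[0]['confidence'],ds[0]['extent']))
        else: print(n,name,'none')
    return out
flip=R.from_euler('x',np.pi).as_matrix()
def fitblock(col,z=0,up=False,cams=('top','scene'),P=None):
    v=find(col,col,cams); 
    if not v: return None
    if P is None: P=block_pts() if up else block_pts()@flip.T+[0,0,.0385]
    P=P+[0,0,z]
    c,m=v[0][:2]; ys,xs=np.nonzero(m); g=at_z(c,[[xs.mean(),ys.mean()]],z+.02)[0]
    best=min((fit(P,[(a,b) for a,b,*_ in v],[g[0],g[1],y]) for y in(0,1.57)),key=lambda t:t[1])
    return best,[(round(d[2],2),np.round(d[3])) for d in v]
E
python3 - <<'E'
from h import *
np.set_printoptions(precision=4,suppress=True)
for col in('yellow','red','blue'): print(col,fitblock(col))
for n,P in(('tile',box((-.125,-.06,0),(.125,.06,.01))),('plate',box((-.06,-.05,.06),(.06,.05,.07))),('washer',None),('jar',None),('spatula',None)):
    v=find(n); 
    for c,m,cf,e in v:
        ys,xs=np.nonzero(m); print(n,round(cf,2),e,m.sum(),at_z(c,[[xs.mean(),ys.mean()]],.07 if n=='plate' else .01)[0])
    if P is not None:
        c,m=v[0][:2]; ys,xs=np.nonzero(m); g=at_z(c,[[xs.mean(),ys.mean()]],P[:,2].max())[0]
        print(fit(P,[a[:2] for a in v],[g[0],g[1],0]), fit(P,[v[0][:2]],[g[0],g[1],0]))
E
```

```text
yellow ((array([0.4258, 0.045 , 3.2502]), np.float64(0.0701044499874115)), [(0.8, array([234., 234., 250., 267.])), (0.57, array([284., 153., 308., 189.]))])
red ((array([ 0.5309, -0.0283,  0.0376]), np.float64(0.10388049483299255)), [(0.69, array([266., 182., 284., 222.])), (0.79, array([235., 176., 261., 209.]))])
top blue none
scene blue none
blue None
tile 0.92 [350.5, 165.5, 414.1, 274.2] 5245.0 [ 0.4793 -0.2843  0.01  ]
tile 0.88 [124.2, 96.7, 208.7, 185.8] 3864.0 [ 0.4956 -0.2809  0.01  ]
(array([ 0.4817, -0.2861,  0.1032]), np.float64(0.045683354139328)) (array([ 0.4799, -0.2863,  0.1027]), np.float64(0.0330427885055542))
plate 0.89 [123.6, 158.2, 170.3, 229.0] 2336.0 [0.5331 0.2624 0.07  ]
plate 0.87 [339.2, 208.1, 406.1, 279.8] 2621.0 [0.5404 0.2639 0.07  ]
(array([ 0.5336,  0.2636, -0.0697]), np.float64(0.0583934485912323)) (array([ 0.5326,  0.2641, -0.0547]), np.float64(0.043669700622558594))
washer 0.84 [226.8, 79.2, 269.9, 121.1] 1219.0 [0.7731 0.0349 0.01  ]
washer 0.56 [194.1, 275.4, 242.4, 325.9] 1676.0 [0.7796 0.0375 0.01  ]
jar 0.79 [168.7, 84.5, 192.0, 103.9] 310.0 [0.7926 0.1983 0.01  ]
jar 0.56 [277.0, 325.8, 299.3, 352.1] 517.0 [0.7834 0.1938 0.01  ]
spatula 0.57 [338.6, 76.2, 354.4, 154.8] 444.0 [ 0.7223 -0.1993  0.01  ]
spatula 0.63 [101.5, 208.3, 161.1, 269.9] 408.0 [ 0.733  -0.1968  0.01  ]
```

```bash
cat >> h.py <<'E'
np.set_printoptions(precision=4,suppress=True)
def tool(yaw,tilt):
    """tool x=-u at yaw (u=(cos,sin)); tilt>0 leans to point along +u, <0 along -u"""
    Z=R.from_euler('z',yaw); down=R.from_matrix(np.array([[-1,0,0],[0,1,0],[0,0,-1.]]).T)
    return Z*R.from_euler('y',-tilt)*down
def cur():
    s=env.get_state(); q=s['orientation']; return s,R.from_quat([q[1],q[2],q[3],q[0]])
def plan(g,yaw,tilt,d=.054,N=None):
    """delta from current measured pose to put point d ahead of TCP at g"""
    s,Rc=cur(); Rt=tool(yaw,np.radians(tilt)); t=np.array(g)-d*Rt.as_matrix()[:,2]
    dp=(t-s['tcp_pos'])*1000; rv=(Rt*Rc.inv()).as_rotvec()
    n=N or int(max(np.ceil(np.abs(dp).max()/45),np.ceil(np.linalg.norm(rv)/.145),1))
    print('tcp',t,'d mm',dp.round(1),'rv',rv.round(3),'n',n,'per row',(dp/n).round(2),(rv/n).round(4))
def arc(yaw,t0,t1,N,d=.054,lift=(0,0,0)):
    """rows turning about the grasp point from tilt t0 to t1"""
    T=[tool(yaw,np.radians(t0+(t1-t0)*i/N)).as_matrix()[:,2]*-d*1000+np.array(lift)*i/N for i in range(N+1)]
    rv=(tool(yaw,np.radians(t0+(t1-t0)/N))*tool(yaw,np.radians(t0)).inv()).as_rotvec()
    print('rv',rv.round(4)); print(np.diff(T,axis=0).round(1).tolist())
E
python3 - <<'E'
from h import *
s,Rc=cur(); print(Rc.as_matrix(), tool(.109,0).as_matrix()); print(tool(.109,np.radians(-35)).as_matrix()[:,2])
E
```

```text
[[ 0.8975  0.441   0.0001]
 [ 0.441  -0.8975 -0.0001]
 [ 0.      0.0002 -1.    ]] [[-0.9941 -0.1088  0.    ]
 [-0.1088  0.9941  0.    ]
 [-0.      0.     -1.    ]]
[-0.5702 -0.0624 -0.8192]
```

Request:
{"op": "servo_tool", "data": {
  "deltas": [
    {"dx": 11.5,"dy": 24,"dz": -4.5,"rz": 0.147,"fingers": -1},
    {"dx": 11.5,"dy": 24,"dz": -4.5,"rz": 0.147},
    {"dx": 11.5,"dy": 24,"dz": -4.5,"rz": 0.147},
    {"dx": 11.5,"dy": 24,"dz": -4.5,"rz": 0.147},
    {"dx": 11.5,"dy": 24,"dz": -4.5,"rz": 0.147},
    {"dx": 11.5,"dy": 24,"dz": -4.5,"rz": 0.147},
    {"dx": 11.5,"dy": 24,"dz": -4.5,"rz": 0.147},
    {"dx": 11.5,"dy": 24,"dz": -4.5,"rz": 0.147}
  ]
}}

```text
invalid input at $.deltas[0]: expected keys dx, dy, dz, rx, ry, rz, fingers
```

Request:
{"op": "servo_tool", "data": {
  "deltas": [
    {"dx": 11.5,"dy": 24,"dz": -4.5,"rz": 0.147},
    {"dx": 11.5,"dy": 24,"dz": -4.5,"rz": 0.147},
    {"dx": 11.5,"dy": 24,"dz": -4.5,"rz": 0.147},
    {"dx": 11.5,"dy": 24,"dz": -4.5,"rz": 0.147},
    {"dx": 11.5,"dy": 24,"dz": -4.5,"rz": 0.147},
    {"dx": 11.5,"dy": 24,"dz": -4.5,"rz": 0.147},
    {"dx": 11.5,"dy": 24,"dz": -4.5,"rz": 0.147},
    {"dx": 11.5,"dy": 24,"dz": -4.5,"rz": 0.147}
  ]
}}

```text
invalid input at $.deltas[0]: expected keys dx, dy, dz, rx, ry, rz, fingers
```

Request:
{"op": "servo_tool", "data": {
  "deltas": [
    {"dx": 11.5,"dy": 24,"dz": -4.5,"rz": 0.147},
    {"dx": 11.5,"dy": 24,"dz": -4.5,"rz": 0.147},
    {"dx": 11.5,"dy": 24,"dz": -4.5,"rz": 0.147},
    {"dx": 11.5,"dy": 24,"dz": -4.5,"rx": -0.013,"ry": 0.1215},
    {"dx": 11.5,"dy": 24,"dz": -4.5,"rx": -0.013,"ry": 0.1215},
    {"dx": 11.5,"dy": 24,"dz": -4.5,"rx": -0.013,"ry": 0.1215},
    {"dx": 11.5,"dy": 24,"dz": -4.5,"rx": -0.013,"ry": 0.1215},
    {"dx": 11.5,"dy": 24,"dz": -4.5,"rx": -0.013,"ry": 0.1215}
  ]
}}

```text
invalid input at $.deltas[0]: expected keys dx, dy, dz, rx, ry, rz, fingers
```

```bash
python3 - <<'E'
from h import *
s,Rc=cur(); print(s['joint_pos'],s['clock'],Rc.as_matrix()[:,2]); u=np.array([np.cos(.109),np.sin(.109),0])
g=np.array([.4258,.045,.025])+.012*u
z=tool(.109,np.radians(-35)).as_matrix()[:,2]
plan(g-.06*z,.109,-35); plan(g,.109,-35)
E
```

```text
[-1.2536  0.3132  0.0461  1.3036  0.      1.4312] 1.7 [ 0.0001 -0.0001 -1.    ]
tcp [0.5027 0.0534 0.1184] d mm [ 249.1  569.5 -185.6] rv [0.823 0.239 2.676] n 20 per row [12.46 28.48 -9.28] [0.0411 0.012  0.1338]
tcp [0.4685 0.0497 0.0692] d mm [ 214.9  565.8 -234.7] rv [0.823 0.239 2.676] n 20 per row [ 10.74  28.29 -11.74] [0.0411 0.012  0.1338]
```

All keys are required in each row, so I resend in full.

Request:
{"op": "servo_tool", "data": {
  "deltas": [
    {"dx": 11.5,"dy": 24,"dz": -4.5,"rx": 0,"ry": 0,"rz": 0.147,"fingers": -1},
    {"dx": 11.5,"dy": 24,"dz": -4.5,"rx": 0,"ry": 0,"rz": 0.147,"fingers": -1},
    {"dx": 11.5,"dy": 24,"dz": -4.5,"rx": 0,"ry": 0,"rz": 0.147,"fingers": -1},
    {"dx": 11.5,"dy": 24,"dz": -4.5,"rx": 0,"ry": 0,"rz": 0.147,"fingers": -1},
    {"dx": 11.5,"dy": 24,"dz": -4.5,"rx": 0,"ry": 0,"rz": 0.147,"fingers": -1},
    {"dx": 11.5,"dy": 24,"dz": -4.5,"rx": 0,"ry": 0,"rz": 0.147,"fingers": -1},
    {"dx": 11.5,"dy": 24,"dz": -4.5,"rx": 0,"ry": 0,"rz": 0.147,"fingers": -1},
    {"dx": 11.5,"dy": 24,"dz": -4.5,"rx": 0,"ry": 0,"rz": 0.147,"fingers": -1}
  ]
}}

```text
clock: 2.5
tcp_pos: [0.346, -0.3231, 0.2679]
orientation: [0.0, 0.683, 0.731, 0.0]
wrist_force: [1.0, -0.2, 0.2]
finger_gap: 0.0853
```

Request:
{"op": "servo_tool", "data": {
  "deltas": [
    {"dx": 11.5,"dy": 24,"dz": -4.5,"rx": 0,"ry": 0,"rz": 0.147,"fingers": -1},
    {"dx": 11.5,"dy": 24,"dz": -4.5,"rx": 0,"ry": 0,"rz": 0.147,"fingers": -1},
    {"dx": 11.5,"dy": 24,"dz": -4.5,"rx": 0,"ry": 0,"rz": 0.147,"fingers": -1},
    {"dx": 11.5,"dy": 24,"dz": -4.5,"rx": 0,"ry": 0,"rz": 0.147,"fingers": -1},
    {"dx": 11.5,"dy": 24,"dz": -4.5,"rx": 0,"ry": 0,"rz": 0.147,"fingers": -1},
    {"dx": 11.5,"dy": 24,"dz": -4.5,"rx": 0,"ry": 0,"rz": 0.147,"fingers": -1},
    {"dx": 11.5,"dy": 24,"dz": -4.5,"rx": 0,"ry": 0,"rz": 0.147,"fingers": -1},
    {"dx": 11.5,"dy": 24,"dz": -4.5,"rx": 0,"ry": 0,"rz": 0.147,"fingers": -1}
  ]
}}

```text
clock: 3.3
tcp_pos: [0.438, -0.131, 0.2319]
orientation: [0.0, 0.163, 0.987, -0.0]
wrist_force: [0.7, -0.9, 0.3]
finger_gap: 0.0854
```

Request:
{"op": "servo_tool", "data": {
  "deltas": [
    {"dx": 11.5,"dy": 24,"dz": -4.5,"rx": 0,"ry": 0,"rz": 0.147,"fingers": -1},
    {"dx": 11.5,"dy": 24,"dz": -4.5,"rx": 0,"ry": 0,"rz": 0.147,"fingers": -1},
    {"dx": 11.5,"dy": 24,"dz": -4.5,"rx": 0,"ry": 0,"rz": 0.147,"fingers": -1},
    {"dx": 11.5,"dy": 24,"dz": -4.5,"rx": -0.013,"ry": 0.1215,"rz": 0,"fingers": -1},
    {"dx": 11.5,"dy": 24,"dz": -4.5,"rx": -0.013,"ry": 0.1215,"rz": 0,"fingers": -1},
    {"dx": 11.5,"dy": 24,"dz": -4.5,"rx": -0.013,"ry": 0.1215,"rz": 0,"fingers": -1},
    {"dx": 11.5,"dy": 24,"dz": -4.5,"rx": -0.013,"ry": 0.1215,"rz": 0,"fingers": -1},
    {"dx": 11.5,"dy": 24,"dz": -4.5,"rx": -0.013,"ry": 0.1215,"rz": 0,"fingers": -1}
  ]
}}

```text
clock: 4.1
tcp_pos: [0.5305, 0.061, 0.1962]
orientation: [-0.302, -0.052, 0.952, -0.016]
wrist_force: [0.6, -0.1, 0.3]
finger_gap: 0.0854
```

```bash
python3 - <<'E'
from h import *
s,Rc=cur(); print(s['joint_pos'],s['clock'],Rc.as_matrix()[:,2]); u=np.array([np.cos(.109),np.sin(.109),0])
g=np.array([.4258,.045,.025])+.012*u
z=tool(.109,np.radians(-35)).as_matrix()[:,2]
plan(g-.06*z,.109,-35); plan(g,.109,-35)
E
```

```text
[-0.0075  0.7303  0.2956  1.7466 -0.0663 -0.0947] 4.1 [-0.5725 -0.0619 -0.8176]
tcp [0.5027 0.0534 0.1184] d mm [-27.8  -7.5 -77.8] rv [ 0.    -0.003  0.001] n 2 per row [-13.9   -3.77 -38.92] [ 0.0001 -0.0014  0.0005]
tcp [0.4685 0.0497 0.0692] d mm [ -62.   -11.3 -127. ] rv [ 0.    -0.003  0.001] n 3 per row [-20.67  -3.76 -42.33] [ 0.     -0.0009  0.0003]
```

Request:
{"op": "servo_tool", "data": {
  "deltas": [
    {"dx": -14,"dy": -4,"dz": -39,"rx": 0,"ry": 0,"rz": 0,"fingers": -1},
    {"dx": -14,"dy": -4,"dz": -39,"rx": 0,"ry": 0,"rz": 0,"fingers": -1},
    {"dx": -11.5,"dy": -1.2,"dz": -16.5,"rx": 0,"ry": 0,"rz": 0,"fingers": -1},
    {"dx": -11.5,"dy": -1.2,"dz": -16.5,"rx": 0,"ry": 0,"rz": 0,"fingers": -1},
    {"dx": -11.2,"dy": -1.2,"dz": -16.2,"rx": 0,"ry": 0,"rz": 0,"fingers": -1},
    {"dx": 0,"dy": 0,"dz": 0,"rx": 0,"ry": 0,"rz": 0,"fingers": -1}
  ]
}}

```text
clock: 4.7
tcp_pos: [0.4653, 0.0484, 0.0671]
orientation: [-0.302, -0.052, 0.952, -0.016]
wrist_force: [-0.3, -0.9, 0.1]
finger_gap: 0.0854
```

Request:
{"op": "servo_tool", "data": {
  "deltas": [
    {"dx": 0,"dy": 0,"dz": 0,"rx": 0,"ry": 0,"rz": 0,"fingers": 1},
    {"dx": 0,"dy": 0,"dz": 0,"rx": 0,"ry": 0,"rz": 0,"fingers": 1},
    {"dx": 0,"dy": 0,"dz": 0,"rx": 0,"ry": 0,"rz": 0,"fingers": 1},
    {"dx": 0,"dy": 0,"dz": 0,"rx": 0,"ry": 0,"rz": 0,"fingers": 1},
    {"dx": 0,"dy": 0,"dz": 0,"rx": 0,"ry": 0,"rz": 0,"fingers": 1},
    {"dx": 0,"dy": 0,"dz": 0,"rx": 0,"ry": 0,"rz": 0,"fingers": 1}
  ],
  "newtons": 60
}}

```text
clock: 5.3
tcp_pos: [0.4684, 0.0484, 0.0696]
orientation: [-0.299, -0.052, 0.953, -0.016]
wrist_force: [2.3, 1.1, 6.0]
finger_gap: 0.0352
```

```bash
python3 - <<'E'
from h import *
s,Rc=cur(); print(s['finger_gap'],s['wrist_force']); 
snap('top'); c=snap('scene'); 
im=c['img'][110:230,230:390,::-1]; cv2.imwrite('pics/s1.png',cv2.resize(im,None,fx=4,fy=4,interpolation=cv2.INTER_CUBIC))
E
```

```text
0.035216309667126355 [2.349  1.0857 5.9986]
```

View pics/s1.png

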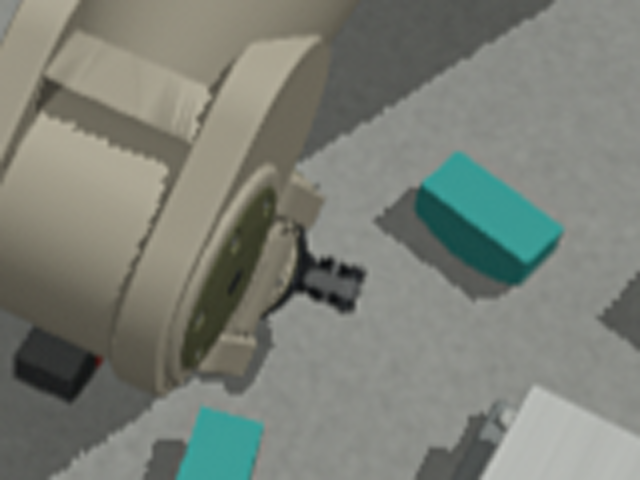

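Request:
{"op": "servo_tool", "data": {
  "deltas": [
    {"dx": 0,"dy": 0,"dz": 10,"rx": 0,"ry": 0,"rz": 0,"fingers": 1},
    {"dx": 0,"dy": 0,"dz": 25,"rx": 0,"ry": 0,"rz": 0,"fingers": 1},
    {"dx": 0,"dy": 0,"dz": 40,"rx": 0,"ry": 0,"rz": 0,"fingers": 1},
    {"dx": 0,"dy": 0,"dz": 40,"rx": 0,"ry": 0,"rz": 0,"fingers": 1},
    {"dx": 0,"dy": 0,"dz": 40,"rx": 0,"ry": 0,"rz": 0,"fingers": 1},
    {"dx": 0,"dy": 0,"dz": 0,"rx": 0,"ry": 0,"rz": 0,"fingers": 1}
  ]
}}

```text
clock: 6.0
tcp_pos: [0.4686, 0.0482, 0.2289]
orientation: [-0.297, -0.052, 0.953, -0.016]
wrist_force: [0.6, -0.1, -1.2]
finger_gap: 0.0351
```

```bash
python3 - <<'E'
from h import *
s,Rc=cur(); print(s['finger_gap'],s['wrist_force'],s['tcp_pos'],s['joint_pos'])
plan([.533,.264,.17],1.51,55)
plan([.533,.264,.17],1.51,0)
c=snap('top'); im=c['img'][130:290,110:310,::-1]; cv2.imwrite('pics/s2.png',cv2.resize(im,None,fx=3,fy=3,interpolation=cv2.INTER_CUBIC))
E
```

```text
0.03505254513487486 [ 0.6476 -0.0703 -1.1536] [0.4686 0.0482 0.2289] [-0.0298  0.5788  0.111   1.7025 -0.0783 -0.1136]
tcp [0.5303 0.2198 0.201 ] d mm [ 61.7 171.6 -27.9] rv [ 1.211 -1.155  1.087] n 14 per row [ 4.41 12.26 -1.99] [ 0.0865 -0.0825  0.0776]
tcp [0.533 0.264 0.224] d mm [ 64.4 215.8  -4.9] rv [ 0.474 -0.452  1.356] n 11 per row [ 5.85 19.61 -0.44] [ 0.0431 -0.0411  0.1233]
```

View pics/s2.png

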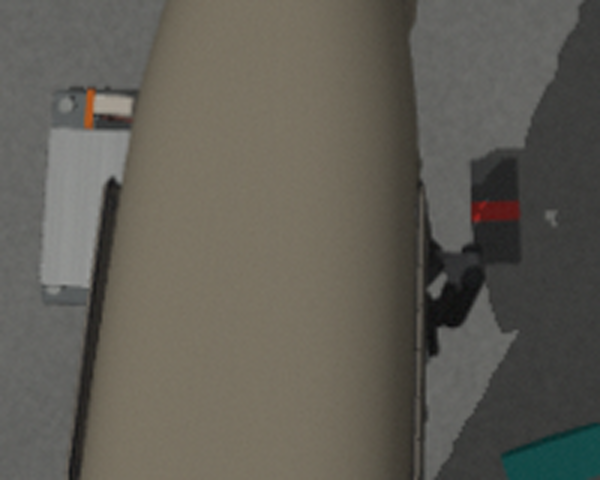

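Request:
{"op": "servo_tool", "data": {
  "deltas": [
    {"dx": 4.4,"dy": 12.3,"dz": 0,"rx": 0.0865,"ry": -0.0825,"rz": 0.0776,"fingers": 1},
    {"dx": 4.4,"dy": 12.3,"dz": 0,"rx": 0.0865,"ry": -0.0825,"rz": 0.0776,"fingers": 1},
    {"dx": 4.4,"dy": 12.3,"dz": 0,"rx": 0.0865,"ry": -0.0825,"rz": 0.0776,"fingers": 1},
    {"dx": 4.4,"dy": 12.3,"dz": 0,"rx": 0.0865,"ry": -0.0825,"rz": 0.0776,"fingers": 1},
    {"dx": 4.4,"dy": 12.3,"dz": 0,"rx": 0.0865,"ry": -0.0825,"rz": 0.0776,"fingers": 1},
    {"dx": 4.4,"dy": 12.3,"dz": 0,"rx": 0.0865,"ry": -0.0825,"rz": 0.0776,"fingers": 1},
    {"dx": 4.4,"dy": 12.3,"dz": 0,"rx": 0.0865,"ry": -0.0825,"rz": 0.0776,"fingers": 1}
  ]
}}

```text
clock: 6.75
tcp_pos: [0.4973, 0.135, 0.2226]
orientation: [0.02, -0.378, 0.91, 0.171]
wrist_force: [-0.0, -0.5, -1.1]
finger_gap: 0.0356
```

Request:
{"op": "servo_tool", "data": {
  "deltas": [
    {"dx": 4.4,"dy": 12.3,"dz": 0,"rx": 0.0865,"ry": -0.0825,"rz": 0.0776,"fingers": 1},
    {"dx": 4.4,"dy": 12.3,"dz": 0,"rx": 0.0865,"ry": -0.0825,"rz": 0.0776,"fingers": 1},
    {"dx": 4.4,"dy": 12.3,"dz": 0,"rx": 0.0865,"ry": -0.0825,"rz": 0.0776,"fingers": 1},
    {"dx": 4.4,"dy": 12.3,"dz": 0,"rx": 0.0865,"ry": -0.0825,"rz": 0.0776,"fingers": 1},
    {"dx": 4.4,"dy": 12.3,"dz": 0,"rx": 0.0865,"ry": -0.0825,"rz": 0.0776,"fingers": 1},
    {"dx": 4.4,"dy": 12.3,"dz": 0,"rx": 0.0865,"ry": -0.0825,"rz": 0.0776,"fingers": 1},
    {"dx": 4.4,"dy": 12.3,"dz": 0,"rx": 0.0865,"ry": -0.0825,"rz": 0.0776,"fingers": 1},
    {"dx": 0,"dy": 0,"dz": 0,"rx": 0,"ry": 0,"rz": 0,"fingers": 1}
  ]
}}

```text
clock: 7.55
tcp_pos: [0.5277, 0.2204, 0.2205]
orientation: [0.332, -0.608, 0.648, 0.316]
wrist_force: [-0.3, -1.1, -2.7]
finger_gap: 0.0353
```

```bash
python3 - <<'E'
from h import *
s,Rc=cur(); print(s['finger_gap'],s['wrist_force'],s['tcp_pos'],s['joint_pos'])
plan([.533,.264,.13],1.51,55)
c=snap('scene'); im=c['img'][110:300,270:430,::-1]; cv2.imwrite('pics/s3.png',cv2.resize(im,None,fx=3,fy=3,interpolation=cv2.INTER_CUBIC))
E
```

```text
0.03527323134170784 [-0.2833 -1.1263 -2.7477] [0.5277 0.2204 0.2205] [-0.0869  0.3431 -0.3783  0.8939  0.9517 -1.6171]
tcp [0.5303 0.2198 0.161 ] d mm [  2.7  -0.6 -59.5] rv [ 0.007 -0.007 -0.001] n 2 per row [  1.33  -0.29 -29.75] [ 0.0036 -0.0036 -0.0004]
```

View pics/s3.png

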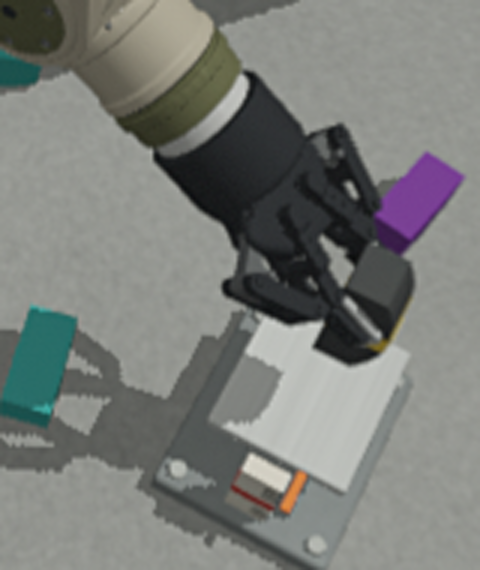

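```bash
cat >> h.py <<'E'
def held_pts(zg=.0135,xo=.012,a0=-35,extra=0):
    """points of block held as picked flat-up with tilt a0: tool frame -> world, from the current tool pose"""
    s,Rc=cur(); P=block_pts()@flip.T            # block in pick frame (u,v,Z), flat at Z=0
    P=P-[xo,0,-zg]                              # grasp point at origin
    if extra: P=P@R.from_euler('y',extra).as_matrix().T
    T0=tool(0,np.radians(a0)); rel=(Rc*T0.inv()).as_matrix()
    return P@rel.T+s['tcp_pos']+.054*Rc.as_matrix()[:,2]
E
python3 - <<'E'
from h import *
c=snap('scene'); ds=cut_out('yellow','scene')
img=c['img'][:,:,::-1].copy(); img=cv2.resize(img,None,fx=3,fy=3,interpolation=cv2.INTER_CUBIC)
P=held_pts(); q=proj(c,P)*3+1
n=15
for k in(0,n): cv2.polylines(img,[q[[k+13]+list(range(k,k+13))+[k+14]].astype(np.int32)],True,(0,0,255) if k else (0,255,0),1)
cv2.imwrite('pics/s4.png',img[330:900,810:1290])
for d in ds: print(d['confidence'],d['extent'],[(e,(lambda s,m:np.minimum(s,m).sum()/np.maximum(s,m).sum())(sil(c,held_pts(extra=np.radians(e))),d['region'].astype(float)).round(3)) for e in(-20,-10,0,10,20)])
print(P.min(0),P.max(0))
E
```

```text
0.86 [250.7, 115.6, 282.7, 138.0] [(-20, np.float64(0.0)), (-10, np.float64(0.0)), (0, np.float64(0.0)), (10, np.float64(0.0)), (20, np.float64(0.0))]
0.78 [394.3, 158.4, 424.7, 196.8] [(-20, np.float64(0.007)), (-10, np.float64(0.007)), (0, np.float64(0.006)), (10, np.float64(0.006)), (20, np.float64(0.006))]
0.69 [268.7, 209.8, 291.3, 250.0] [(-20, np.float64(0.0)), (-10, np.float64(0.0)), (0, np.float64(0.0)), (10, np.float64(0.0)), (20, np.float64(0.0))]
0.66 [375.1, 188.5, 408.1, 233.0] [(-20, np.float64(0.537)), (-10, np.float64(0.624)), (0, np.float64(0.687)), (10, np.float64(0.572)), (20, np.float64(0.483))]
[0.512  0.2491 0.1393] [0.5505 0.2901 0.2197]
```

View pics/s4.png

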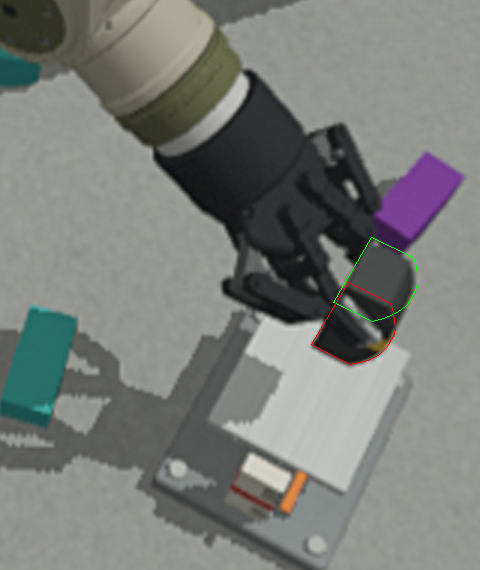

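Request:
{"op": "servo_tool", "data": {
  "deltas": [
    {"dx": 1.5,"dy": 0,"dz": -28,"rx": 0.007,"ry": -0.007,"rz": 0,"fingers": 1},
    {"dx": 1.2,"dy": 0,"dz": -28,"rx": 0,"ry": 0,"rz": 0,"fingers": 1},
    {"dx": 0,"dy": 0,"dz": -8,"rx": 0,"ry": 0,"rz": 0,"fingers": 1},
    {"dx": 0,"dy": 0,"dz": -2,"rx": 0,"ry": 0,"rz": 0,"fingers": 1},
    {"dx": 0,"dy": 0,"dz": -2,"rx": 0,"ry": 0,"rz": 0,"fingers": 1},
    {"dx": 0,"dy": 0,"dz": -1.5,"rx": 0,"ry": 0,"rz": 0,"fingers": 1},
    {"dx": 0,"dy": 0,"dz": 0,"rx": 0,"ry": 0,"rz": 0,"fingers": 1}
  ]
}}

```text
clock: 8.4
tcp_pos: [0.5322, 0.2205, 0.1551]
orientation: [0.339, -0.609, 0.645, 0.314]
wrist_force: [-0.8, -0.6, -2.0]
finger_gap: 0.035
```

```bash
python3 - <<'E'
from h import *
s,Rc=cur(); print(s['finger_gap'],s['wrist_force'],s['tcp_pos'],s['joint_pos'])
plan([.533,.264,.122],1.51,55); P=held_pts(); print(P.min(0))
E
```

```text
0.03495609374926391 [-0.8345 -0.641  -1.953 ] [0.5322 0.2205 0.1551] [-0.0881  0.4271 -0.4494  0.7267  0.96   -1.6196]
tcp [0.5303 0.2198 0.153 ] d mm [-1.9 -0.6 -2.1] rv [ 0.     0.008 -0.001] n 1 per row [-1.88 -0.64 -2.12] [ 0.      0.0075 -0.0007]
[0.5161 0.2501 0.072 ]
```

Request:
{"op": "servo_tool", "data": {
  "deltas": [
    {"dx": 0,"dy": 0,"dz": -1,"rx": 0,"ry": 0,"rz": 0,"fingers": 1},
    {"dx": 0,"dy": 0,"dz": -1,"rx": 0,"ry": 0,"rz": 0,"fingers": 1},
    {"dx": 0,"dy": 0,"dz": 0,"rx": 0,"ry": 0,"rz": 0,"fingers": 1}
  ]
}}

```text
clock: 8.7
tcp_pos: [0.5322, 0.2205, 0.153]
orientation: [0.339, -0.609, 0.644, 0.315]
wrist_force: [0.3, -2.3, 3.2]
finger_gap: 0.0353
```

Request:
{"op": "servo_tool", "data": {
  "deltas": [
    {"dx": 0,"dy": 0,"dz": -1,"rx": 0,"ry": 0,"rz": 0,"fingers": 1},
    {"dx": 0,"dy": 0,"dz": 0,"rx": 0,"ry": 0,"rz": 0,"fingers": 1}
  ]
}}

```text
clock: 8.9
tcp_pos: [0.5322, 0.2205, 0.1517]
orientation: [0.339, -0.609, 0.644, 0.315]
wrist_force: [0.6, -1.6, 3.5]
finger_gap: 0.0352
```

Request:
{"op": "servo_tool", "data": {
  "deltas": [
    {"dx": 0,"dy": 0,"dz": -1,"rx": 0,"ry": 0,"rz": 0,"fingers": 1},
    {"dx": 0,"dy": 0,"dz": 0,"rx": 0,"ry": 0,"rz": 0,"fingers": 1}
  ]
}}

```text
clock: 9.1
tcp_pos: [0.5321, 0.2205, 0.1505]
orientation: [0.339, -0.609, 0.644, 0.315]
wrist_force: [1.8, -1.9, 4.3]
finger_gap: 0.035
```

Request:
{"op": "servo_tool", "data": {
  "deltas": [
    {"dx": 0,"dy": 0,"dz": 2,"rx": 0,"ry": 0,"rz": 0,"fingers": 1},
    {"dx": 0,"dy": 0,"dz": 0,"rx": 0,"ry": 0,"rz": 0,"fingers": -0.2},
    {"dx": 0,"dy": 0,"dz": 0,"rx": 0,"ry": 0,"rz": 0,"fingers": -1},
    {"dx": 0,"dy": 0,"dz": 0,"rx": 0,"ry": 0,"rz": 0,"fingers": -1},
    {"dx": 0,"dy": 0,"dz": 0,"rx": 0,"ry": 0,"rz": 0,"fingers": -1},
    {"dx": 0,"dy": 0,"dz": 0,"rx": 0,"ry": 0,"rz": 0,"fingers": -1}
  ]
}}

```text
clock: 9.7
tcp_pos: [0.5315, 0.2206, 0.152]
orientation: [0.338, -0.609, 0.645, 0.315]
wrist_force: [0.1, -1.2, -0.4]
finger_gap: 0.0854
```

Request:
{"op": "servo_tool", "data": {
  "deltas": [
    {"dx": -1,"dy": -16,"dz": 11.5,"rx": 0,"ry": 0,"rz": 0,"fingers": -1},
    {"dx": -1,"dy": -24,"dz": 17,"rx": 0,"ry": 0,"rz": 0,"fingers": -1},
    {"dx": -1,"dy": -24,"dz": 17,"rx": 0,"ry": 0,"rz": 0,"fingers": -1},
    {"dx": -2,"dy": -20,"dz": 35,"rx": 0,"ry": 0,"rz": 0,"fingers": -1},
    {"dx": 0,"dy": 0,"dz": 45,"rx": 0,"ry": 0,"rz": 0,"fingers": -1},
    {"dx": 0,"dy": 0,"dz": 30,"rx": 0,"ry": 0,"rz": 0,"fingers": -1}
  ]
}}

```text
clock: 10.3
tcp_pos: [0.5273, 0.1356, 0.3102]
orientation: [0.339, -0.609, 0.645, 0.314]
wrist_force: [1.1, 0.3, 0.2]
finger_gap: 0.0852
```

```bash
python3 - <<'E'
from h import *
s,Rc=cur(); print(s['finger_gap'],s['wrist_force'],s['tcp_pos'],s['joint_pos'],Rc.as_matrix()[:,2])
c=snap('scene'); im=c['img'][110:300,270:430,::-1]; a=cv2.resize(im,None,fx=2.4,fy=2.4,interpolation=cv2.INTER_CUBIC)
c=snap('top'); im=c['img'][110:300,80:240,::-1]; b=cv2.resize(im,None,fx=2.4,fy=2.4,interpolation=cv2.INTER_CUBIC)
cv2.imwrite('pics/s5.png',np.hstack([a,b]))
E
```

```text
0.08517851386373984 [1.1476 0.3058 0.1871] [0.5273 0.1356 0.3102] [-0.2531  0.317  -0.1879  1.3245  0.9364 -1.8974] [ 0.0549  0.8177 -0.573 ]
```

View pics/s5.png

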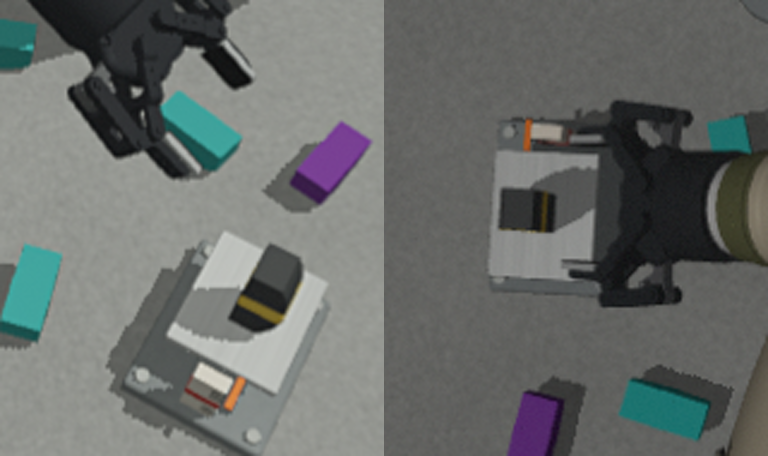

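```bash
cat >> h.py <<'E'
def stand_pts():
    B=block_pts(); return np.c_[B[:,2],-B[:,1],B[:,0]+.04]   # flat face at x=0, crest to +x
def fitstand(col,z,yaw0,cams=('top','scene')):
    v=find(col,col,cams); P=stand_pts()+[0,0,z]
    c,m=v[0][:2]; ys,xs=np.nonzero(m); g=at_z(c,[[xs.mean(),ys.mean()]],z+.04)[0]
    return fit(P,[(a,b) for a,b,*_ in v],[g[0]-.017*np.cos(yaw0),g[1]-.017*np.sin(yaw0),yaw0])
E
python3 - <<'E'
from h import *
r,f=fitstand('yellow',.07,1.51); print(r,f); y=r[2]
fd=np.array([np.cos(y),np.sin(y),0])
g=np.array([r[0],r[1],0])+.018*fd+[0,0,.07+.058]
Z=tool(y,np.radians(-35)).as_matrix()[:,2]
plan(g-.1*Z+[0,0,.03],y,-35,N=16)
print('g',g,'tcp pick',g-.054*Z,'z',Z)
E
```

```text
scene yellow none
[0.5346 0.2513 1.5481] 0.0461270809173584
tcp [0.537  0.3576 0.2841] d mm [ 10.8 220.9 -22.4] rv [-1.57   0.068  0.026] n 16 per row [ 0.67 13.81 -1.4 ] [-0.0981  0.0043  0.0016]
g [0.535  0.2693 0.128 ] tcp pick [0.5357 0.3002 0.1722] z [-0.013  -0.5734 -0.8192]
```

Request:
{"op": "servo_tool", "data": {
  "deltas": [
    {"dx": 0.7,"dy": 14.2,"dz": 0,"rx": -0.0981,"ry": 0.0043,"rz": 0.0016,"fingers": -1},
    {"dx": 0.7,"dy": 14.2,"dz": 0,"rx": -0.0981,"ry": 0.0043,"rz": 0.0016,"fingers": -1},
    {"dx": 0.7,"dy": 14.2,"dz": 0,"rx": -0.0981,"ry": 0.0043,"rz": 0.0016,"fingers": -1},
    {"dx": 0.7,"dy": 14.2,"dz": 0,"rx": -0.0981,"ry": 0.0043,"rz": 0.0016,"fingers": -1},
    {"dx": 0.7,"dy": 14.2,"dz": 0,"rx": -0.0981,"ry": 0.0043,"rz": 0.0016,"fingers": -1},
    {"dx": 0.7,"dy": 14.2,"dz": 0,"rx": -0.0981,"ry": 0.0043,"rz": 0.0016,"fingers": -1},
    {"dx": 0.7,"dy": 14.2,"dz": 0,"rx": -0.0981,"ry": 0.0043,"rz": 0.0016,"fingers": -1},
    {"dx": 0.7,"dy": 14.2,"dz": 0,"rx": -0.0981,"ry": 0.0043,"rz": 0.0016,"fingers": -1}
  ]
}}

```text
clock: 11.4
tcp_pos: [0.5317, 0.2507, 0.3062]
orientation: [0.064, -0.691, 0.718, 0.056]
wrist_force: [-0.0, 0.7, 0.3]
finger_gap: 0.0854
```

Request:
{"op": "servo_tool", "data": {
  "deltas": [
    {"dx": 0.7,"dy": 14.2,"dz": 0,"rx": -0.0981,"ry": 0.0043,"rz": 0.0016,"fingers": -1},
    {"dx": 0.7,"dy": 14.2,"dz": 0,"rx": -0.0981,"ry": 0.0043,"rz": 0.0016,"fingers": -1},
    {"dx": 0.7,"dy": 14.2,"dz": 0,"rx": -0.0981,"ry": 0.0043,"rz": 0.0016,"fingers": -1},
    {"dx": 0.7,"dy": 14.2,"dz": 0,"rx": -0.0981,"ry": 0.0043,"rz": 0.0016,"fingers": -1},
    {"dx": 0.7,"dy": 14.2,"dz": 0,"rx": -0.0981,"ry": 0.0043,"rz": 0.0016,"fingers": -1},
    {"dx": 0.7,"dy": 14.2,"dz": 0,"rx": -0.0981,"ry": 0.0043,"rz": 0.0016,"fingers": -1},
    {"dx": 0.7,"dy": 14.2,"dz": 0,"rx": -0.0981,"ry": 0.0043,"rz": 0.0016,"fingers": -1},
    {"dx": 0.7,"dy": 14.2,"dz": 0,"rx": -0.0981,"ry": 0.0043,"rz": 0.0016,"fingers": -1}
  ]
}}

```text
clock: 12.2
tcp_pos: [0.5375, 0.3645, 0.3061]
orientation: [-0.217, -0.667, 0.681, -0.212]
wrist_force: [0.8, -0.0, 0.4]
finger_gap: 0.0851
```

```bash
python3 - <<'E'
from h import *
s,Rc=cur(); print(s['finger_gap'],s['wrist_force'],s['tcp_pos'],s['joint_pos'],Rc.as_matrix()[:,2])
y=1.548
g=np.array([.535,.2753,.128]); Z=tool(y,np.radians(-35)).as_matrix()[:,2]
plan(g-.05*Z,y,-35); plan(g,y,-35)
E
```

```text
0.08511964576795564 [ 0.8039 -0.0214  0.4432] [0.5375 0.3645 0.3061] [ 0.6332  0.8013  0.7316  1.9084 -0.4754 -0.8176] [-0.0131 -0.5774 -0.8164]
tcp [0.5364 0.3349 0.2132] d mm [ -1.2 -29.6 -92.9] rv [ 0.005 -0.002 -0.002] n 3 per row [ -0.39  -9.86 -30.96] [ 0.0016 -0.0006 -0.0008]
tcp [0.5357 0.3063 0.1722] d mm [  -1.8  -58.3 -133.8] rv [ 0.005 -0.002 -0.002] n 3 per row [ -0.61 -19.42 -44.61] [ 0.0016 -0.0006 -0.0008]
```

Request:
{"op": "servo_tool", "data": {
  "deltas": [
    {"dx": -0.4,"dy": -10,"dz": -31,"rx": 0.005,"ry": -0.002,"rz": -0.002,"fingers": -1},
    {"dx": -0.4,"dy": -10,"dz": -31,"rx": 0,"ry": 0,"rz": 0,"fingers": -1},
    {"dx": -0.4,"dy": -10,"dz": -31,"rx": 0,"ry": 0,"rz": 0,"fingers": -1},
    {"dx": -0.2,"dy": -9.5,"dz": -13.5,"rx": 0,"ry": 0,"rz": 0,"fingers": -1},
    {"dx": -0.2,"dy": -9.5,"dz": -13.5,"rx": 0,"ry": 0,"rz": 0,"fingers": -1},
    {"dx": -0.2,"dy": -9.5,"dz": -13.5,"rx": 0,"ry": 0,"rz": 0,"fingers": -1},
    {"dx": 0,"dy": 0,"dz": 0,"rx": 0,"ry": 0,"rz": 0,"fingers": -1}
  ]
}}

```text
clock: 12.9
tcp_pos: [0.5345, 0.3036, 0.1705]
orientation: [-0.216, -0.667, 0.682, -0.208]
wrist_force: [0.2, -0.0, 0.0]
finger_gap: 0.0855
```

Request:
{"op": "servo_tool", "data": {
  "deltas": [
    {"dx": 0,"dy": 0,"dz": 0,"rx": 0,"ry": 0,"rz": 0,"fingers": 1},
    {"dx": 0,"dy": 0,"dz": 0,"rx": 0,"ry": 0,"rz": 0,"fingers": 1},
    {"dx": 0,"dy": 0,"dz": 0,"rx": 0,"ry": 0,"rz": 0,"fingers": 1},
    {"dx": 0,"dy": 0,"dz": 0,"rx": 0,"ry": 0,"rz": 0,"fingers": 1},
    {"dx": 0,"dy": 0,"dz": 0,"rx": 0,"ry": 0,"rz": 0,"fingers": 1}
  ],
  "newtons": 60
}}

```text
clock: 13.4
tcp_pos: [0.5363, 0.3058, 0.175]
orientation: [-0.212, -0.667, 0.683, -0.209]
wrist_force: [-0.2, 1.9, 2.1]
finger_gap: 0.0351
```

Request:
{"op": "servo_tool", "data": {
  "deltas": [
    {"dx": 0,"dy": 0,"dz": 6,"rx": 0,"ry": 0,"rz": 0,"fingers": 1},
    {"dx": 0,"dy": 0,"dz": 15,"rx": 0,"ry": 0,"rz": 0,"fingers": 1},
    {"dx": 0,"dy": 0,"dz": 15,"rx": 0,"ry": 0,"rz": 0,"fingers": 1},
    {"dx": 0,"dy": 0,"dz": 0,"rx": 0,"ry": 0,"rz": 0,"fingers": 1}
  ]
}}

```text
clock: 13.8
tcp_pos: [0.5367, 0.3055, 0.2123]
orientation: [-0.211, -0.667, 0.683, -0.209]
wrist_force: [1.4, 0.2, -2.6]
finger_gap: 0.0352
```

```bash
python3 - <<'E'
from h import *
s,Rc=cur(); print(s['finger_gap'],s['wrist_force'],s['tcp_pos'],s['joint_pos'],Rc.as_matrix()[:,2])
arc(1.548,-35,55,12)
E
```

```text
0.03515750264866553 [ 1.4397  0.1968 -2.5815] [0.5367 0.3055 0.2123] [ 0.563   0.7044  0.3321  1.5599 -0.495  -0.8906] [-0.0096 -0.5678 -0.8231]
rv [ 0.1309 -0.003  -0.    ]
[[-0.1, -6.0, 3.7], [-0.1, -6.5, 2.8], [-0.2, -6.8, 2.0], [-0.2, -7.0, 1.1], [-0.2, -7.1, 0.2], [-0.2, -7.0, -0.8], [-0.2, -6.9, -1.7], [-0.2, -6.6, -2.6], [-0.1, -6.2, -3.4], [-0.1, -5.7, -4.2], [-0.1, -5.1, -4.9], [-0.1, -4.4, -5.5]]
```

Request:
{"op": "servo_tool", "data": {
  "deltas": [
    {"dx": -0.1,"dy": -8.5,"dz": 3.7,"rx": 0.131,"ry": -0.003,"rz": 0,"fingers": 1},
    {"dx": -0.1,"dy": -9,"dz": 2.8,"rx": 0.131,"ry": -0.003,"rz": 0,"fingers": 1},
    {"dx": -0.2,"dy": -9.3,"dz": 2,"rx": 0.131,"ry": -0.003,"rz": 0,"fingers": 1},
    {"dx": -0.2,"dy": -9.5,"dz": 1.1,"rx": 0.131,"ry": -0.003,"rz": 0,"fingers": 1},
    {"dx": -0.2,"dy": -9.6,"dz": 0.2,"rx": 0.131,"ry": -0.003,"rz": 0,"fingers": 1},
    {"dx": -0.2,"dy": -9.5,"dz": -0.8,"rx": 0.131,"ry": -0.003,"rz": 0,"fingers": 1}
  ]
}}

```text
clock: 14.4
tcp_pos: [0.5349, 0.2494, 0.2195]
orientation: [0.067, -0.696, 0.712, 0.064]
wrist_force: [0.2, -0.7, -3.2]
finger_gap: 0.0351
```

Request:
{"op": "servo_tool", "data": {
  "deltas": [
    {"dx": -0.2,"dy": -9.4,"dz": -1.7,"rx": 0.131,"ry": -0.003,"rz": 0,"fingers": 1},
    {"dx": -0.2,"dy": -9.1,"dz": -2.6,"rx": 0.131,"ry": -0.003,"rz": 0,"fingers": 1},
    {"dx": -0.1,"dy": -8.7,"dz": -3.4,"rx": 0.131,"ry": -0.003,"rz": 0,"fingers": 1},
    {"dx": -0.1,"dy": -8.2,"dz": -4.2,"rx": 0.131,"ry": -0.003,"rz": 0,"fingers": 1},
    {"dx": -0.1,"dy": -7.6,"dz": -4.9,"rx": 0.131,"ry": -0.003,"rz": 0,"fingers": 1},
    {"dx": -0.1,"dy": -6.9,"dz": -5.5,"rx": 0.131,"ry": -0.003,"rz": 0,"fingers": 1},
    {"dx": 0,"dy": 0,"dz": 0,"rx": 0,"ry": 0,"rz": 0,"fingers": 1}
  ]
}}

```text
clock: 15.1
tcp_pos: [0.5331, 0.1977, 0.1932]
orientation: [0.331, -0.616, 0.636, 0.327]
wrist_force: [-0.6, -0.5, -1.7]
finger_gap: 0.035
```

```bash
cat >> h.py <<'E'
def overlay(c,P,img=None,f=3):
    if img is None: img=cv2.resize(c['img'][:,:,::-1],None,fx=f,fy=f,interpolation=cv2.INTER_CUBIC)
    q=proj(c,P)*f+1
    for k in(0,15): cv2.polylines(img,[q[[k+13]+list(range(k,k+13))+[k+14]].astype(np.int32)],True,(0,0,255) if k else (0,255,0),1)
    return img
def held2(xo,zg,extra=0):
    """block in its second grip: flat side down when tilt is +55; grasp xo from centre towards -u, zg above flat"""
    s,Rc=cur(); P=block_pts()-[-xo,0,zg]
    if extra: P=P@R.from_euler('y',extra).as_matrix().T
    rel=(Rc*tool(0,np.radians(55)).inv()).as_matrix()
    return P@rel.T+s['tcp_pos']+.054*Rc.as_matrix()[:,2]
E
python3 - <<'E'
from h import *
s,Rc=cur(); print(s['finger_gap'],s['wrist_force'],s['tcp_pos'],s['joint_pos'],Rc.as_matrix()[:,2])
plan([0,0,0],1.548,55)
c=read_camera('scene'); P=held2(.0195,.0235); print(P.min(0),P.max(0))
a=overlay(c,P)[330:900,810:1290]
cv2.imwrite('pics/s6.png',a)
E
```

```text
0.03497874303681338 [-0.5759 -0.5444 -1.7385] [0.5331 0.1977 0.1932] [-0.1322  0.4216 -0.3483  0.9581  0.9584 -1.7517] [ 0.0186  0.823  -0.5678]
tcp [-0.001  -0.0442  0.031 ] d mm [-534.1 -241.9 -162.2] rv [-0.007 -0.008  0.006] n 12 per row [-44.51 -20.16 -13.52] [-0.0006 -0.0007  0.0005]
[0.516  0.2219 0.14  ] [0.5543 0.303  0.1789]
```

View pics/s6.png

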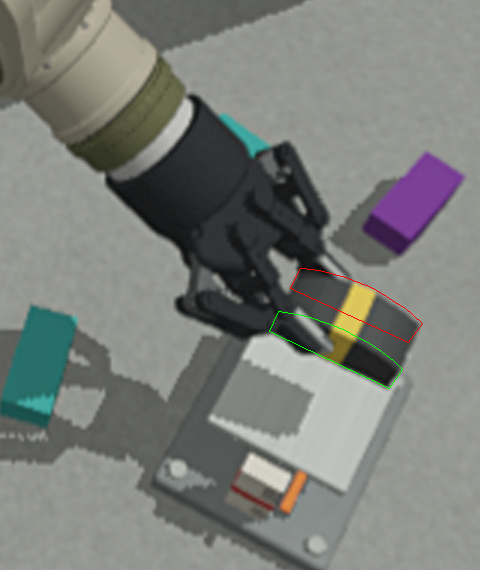

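Request:
{"op": "servo_tool", "data": {
  "deltas": [
    {"dx": 0,"dy": 0,"dz": -30,"rx": -0.007,"ry": -0.008,"rz": 0.006,"fingers": 1},
    {"dx": 0,"dy": 0,"dz": -25,"rx": 0,"ry": 0,"rz": 0,"fingers": 1},
    {"dx": 0,"dy": 0,"dz": -7,"rx": 0,"ry": 0,"rz": 0,"fingers": 1},
    {"dx": 0,"dy": 0,"dz": -3,"rx": 0,"ry": 0,"rz": 0,"fingers": 1},
    {"dx": 0,"dy": 0,"dz": 0,"rx": 0,"ry": 0,"rz": 0,"fingers": 1}
  ]
}}

```text
clock: 15.65
tcp_pos: [0.5346, 0.2004, 0.1327]
orientation: [0.332, -0.623, 0.631, 0.321]
wrist_force: [-0.3, -0.2, -1.4]
finger_gap: 0.0353
```

Request:
{"op": "servo_tool", "data": {
  "deltas": [
    {"dx": 0,"dy": 0,"dz": -2,"rx": 0,"ry": 0,"rz": 0,"fingers": 1},
    {"dx": 0,"dy": 0,"dz": 0,"rx": 0,"ry": 0,"rz": 0,"fingers": 1}
  ]
}}

```text
clock: 15.85
tcp_pos: [0.5348, 0.2, 0.1308]
orientation: [0.332, -0.623, 0.632, 0.32]
wrist_force: [-0.3, -1.2, -2.2]
finger_gap: 0.0352
```

Request:
{"op": "servo_tool", "data": {
  "deltas": [
    {"dx": 0,"dy": 0,"dz": -2,"rx": 0,"ry": 0,"rz": 0,"fingers": 1},
    {"dx": 0,"dy": 0,"dz": 0,"rx": 0,"ry": 0,"rz": 0,"fingers": 1}
  ]
}}

```text
clock: 16.05
tcp_pos: [0.5344, 0.1998, 0.128]
orientation: [0.332, -0.623, 0.632, 0.321]
wrist_force: [0.1, 0.2, -2.2]
finger_gap: 0.0349
```

Request:
{"op": "servo_tool", "data": {
  "deltas": [
    {"dx": 0,"dy": 0,"dz": -1.5,"rx": 0,"ry": 0,"rz": 0,"fingers": 1},
    {"dx": 0,"dy": 0,"dz": 0,"rx": 0,"ry": 0,"rz": 0,"fingers": 1}
  ]
}}

```text
clock: 16.25
tcp_pos: [0.5343, 0.1999, 0.1263]
orientation: [0.332, -0.623, 0.632, 0.321]
wrist_force: [-0.6, -0.2, -2.1]
finger_gap: 0.0351
```

Request:
{"op": "servo_tool", "data": {
  "deltas": [
    {"dx": 0,"dy": 0,"dz": -2,"rx": 0,"ry": 0,"rz": 0,"fingers": 1},
    {"dx": 0,"dy": 0,"dz": 0,"rx": 0,"ry": 0,"rz": 0,"fingers": 1}
  ]
}}

```text
clock: 16.45
tcp_pos: [0.5345, 0.1999, 0.1248]
orientation: [0.332, -0.622, 0.632, 0.321]
wrist_force: [-0.8, -1.6, 2.4]
finger_gap: 0.035
```

Request:
{"op": "servo_tool", "data": {
  "deltas": [
    {"dx": 0,"dy": 0,"dz": -1.5,"rx": 0,"ry": 0,"rz": 0,"fingers": 1},
    {"dx": 0,"dy": 0,"dz": 0,"rx": 0,"ry": 0,"rz": 0,"fingers": 1}
  ]
}}

```text
clock: 16.65
tcp_pos: [0.5345, 0.2, 0.1232]
orientation: [0.332, -0.622, 0.632, 0.321]
wrist_force: [-1.3, -2.3, 2.9]
finger_gap: 0.0354
```

Request:
{"op": "servo_tool", "data": {
  "deltas": [
    {"dx": 0,"dy": 0,"dz": -1,"rx": 0,"ry": 0,"rz": 0,"fingers": 1},
    {"dx": 0,"dy": 0,"dz": 0,"rx": 0,"ry": 0,"rz": 0,"fingers": 1}
  ]
}}

```text
clock: 16.85
tcp_pos: [0.5345, 0.2, 0.1222]
orientation: [0.332, -0.623, 0.632, 0.321]
wrist_force: [-1.2, -2.2, 4.0]
finger_gap: 0.035
```

Request:
{"op": "servo_tool", "data": {
  "deltas": [
    {"dx": 0,"dy": 0,"dz": 1.5,"rx": 0,"ry": 0,"rz": 0,"fingers": 1},
    {"dx": 0,"dy": 0,"dz": 0,"rx": 0,"ry": 0,"rz": 0,"fingers": -1},
    {"dx": 0,"dy": 0,"dz": 0,"rx": 0,"ry": 0,"rz": 0,"fingers": -1},
    {"dx": 0,"dy": 0,"dz": 0,"rx": 0,"ry": 0,"rz": 0,"fingers": -1},
    {"dx": 0,"dy": 0,"dz": 0,"rx": 0,"ry": 0,"rz": 0,"fingers": -1},
    {"dx": 0,"dy": -16,"dz": 11,"rx": 0,"ry": 0,"rz": 0,"fingers": -1},
    {"dx": 0,"dy": -24,"dz": 17,"rx": 0,"ry": 0,"rz": 0,"fingers": -1},
    {"dx": 0,"dy": -20,"dz": 14,"rx": 0,"ry": 0,"rz": 0,"fingers": -1}
  ]
}}

```text
clock: 17.65
tcp_pos: [0.5341, 0.1394, 0.1659]
orientation: [0.332, -0.623, 0.632, 0.321]
wrist_force: [0.1, -0.1, -0.7]
finger_gap: 0.0853
```

Request:
{"op": "servo_tool", "data": {
  "deltas": [
    {"dx": 0,"dy": 0,"dz": 40,"rx": 0,"ry": 0,"rz": 0,"fingers": -1},
    {"dx": 0,"dy": 0,"dz": 40,"rx": 0,"ry": 0,"rz": 0,"fingers": -1}
  ]
}}

```text
clock: 17.85
tcp_pos: [0.5341, 0.1391, 0.2457]
orientation: [0.331, -0.622, 0.633, 0.322]
wrist_force: [1.7, 0.0, -0.5]
finger_gap: 0.0856
```

Request:
{"op": "servo_tool", "data": {
  "deltas": [
    {"dx": 0,"dy": 16,"dz": 0,"rx": -0.12,"ry": 0,"rz": 0,"fingers": -1},
    {"dx": 0,"dy": 16,"dz": 0,"rx": -0.12,"ry": 0,"rz": 0,"fingers": -1},
    {"dx": 0,"dy": 16,"dz": 0,"rx": -0.12,"ry": 0,"rz": 0,"fingers": -1},
    {"dx": 0,"dy": 16,"dz": 0,"rx": -0.12,"ry": 0,"rz": 0,"fingers": -1},
    {"dx": 0,"dy": 16,"dz": 0,"rx": -0.12,"ry": 0,"rz": 0,"fingers": -1},
    {"dx": 0,"dy": 16,"dz": 0,"rx": -0.12,"ry": 0,"rz": 0,"fingers": -1},
    {"dx": 0,"dy": 16,"dz": 0,"rx": -0.12,"ry": 0,"rz": 0,"fingers": -1},
    {"dx": 0,"dy": 14,"dz": 0,"rx": -0.12,"ry": 0,"rz": 0,"fingers": -1}
  ]
}}

```text
clock: 18.65
tcp_pos: [0.5342, 0.2667, 0.2462]
orientation: [0.006, -0.706, 0.709, -0.009]
wrist_force: [0.5, -0.1, -0.3]
finger_gap: 0.0855
```

```bash
python3 - <<'E'
from h import *
s,Rc=cur(); print(s['finger_gap'],s['wrist_force'],s['tcp_pos'],s['joint_pos'],Rc.as_matrix()[:,2])
r=fitblock('yellow',.07,up=True); print(r)
if r:
    b=r[0][0]; y=(b[2]-1.55+np.pi/2)%np.pi-np.pi/2+1.55; print('yaw',y); plan([b[0],b[1],.09+.03],y,0); plan([b[0],b[1],.09],y,0)
E
```

```text
0.08552206145623151 [ 0.4621 -0.15   -0.2549] [0.5342 0.2667 0.2462] [ 0.333   0.3647 -0.0231  1.1639 -0.0113 -1.2338] [ 0.0217 -0.0044 -0.9998]
((array([0.5366, 0.2634, 1.565 ]), np.float64(0.16702625155448914)), [(0.63, array([127., 188., 162., 208.])), (0.95, array([351., 220., 398., 253.]))])
yaw 1.5649983239701426
tcp [0.5366 0.2634 0.174 ] d mm [  2.7  -3.3 -70.8] rv [-0.001  0.019 -0.003] n 2 per row [  1.35  -1.65 -35.42] [-0.0005  0.0093 -0.0016]
tcp [0.5366 0.2634 0.144 ] d mm [   2.7   -3.3 -100.8] rv [-0.001  0.019 -0.003] n 3 per row [  0.9   -1.1  -33.61] [-0.0003  0.0062 -0.0011]
```

Request:
{"op": "servo_tool", "data": {
  "deltas": [
    {"dx": 1,"dy": -1,"dz": -40,"rx": 0,"ry": 0.019,"rz": -0.003,"fingers": -1},
    {"dx": 1,"dy": -1,"dz": -37,"rx": 0,"ry": 0,"rz": 0,"fingers": -1},
    {"dx": 0.7,"dy": -1.3,"dz": -15,"rx": 0,"ry": 0,"rz": 0,"fingers": -1},
    {"dx": 0,"dy": 0,"dz": -4,"rx": 0,"ry": 0,"rz": 0,"fingers": -1},
    {"dx": 0,"dy": 0,"dz": 0,"rx": 0,"ry": 0,"rz": 0,"fingers": -1}
  ]
}}

```text
clock: 19.35
tcp_pos: [0.5369, 0.2612, 0.1491]
orientation: [-0.0, -0.704, 0.71, 0.0]
wrist_force: [-0.0, 0.4, 0.7]
finger_gap: 0.0853
```

Request:
{"op": "servo_tool", "data": {
  "deltas": [
    {"dx": 0,"dy": 0,"dz": 0,"rx": 0,"ry": 0,"rz": 0,"fingers": 1},
    {"dx": 0,"dy": 0,"dz": 0,"rx": 0,"ry": 0,"rz": 0,"fingers": 1},
    {"dx": 0,"dy": 0,"dz": 0,"rx": 0,"ry": 0,"rz": 0,"fingers": 1},
    {"dx": 0,"dy": 0,"dz": 0,"rx": 0,"ry": 0,"rz": 0,"fingers": 1},
    {"dx": 0,"dy": 0,"dz": 0,"rx": 0,"ry": 0,"rz": 0,"fingers": 1},
    {"dx": 0,"dy": 0,"dz": 0,"rx": 0,"ry": 0,"rz": 0,"fingers": 1}
  ],
  "newtons": 70
}}

```text
clock: 19.95
tcp_pos: [0.5374, 0.2628, 0.15]
orientation: [0.001, -0.705, 0.71, -0.001]
wrist_force: [0.3, -0.1, 2.1]
finger_gap: 0.035
```

Request:
{"op": "servo_tool", "data": {
  "deltas": [
    {"dx": 0,"dy": 0,"dz": -3,"rx": 0,"ry": 0,"rz": 0,"fingers": 1},
    {"dx": 0,"dy": 0,"dz": -3,"rx": 0,"ry": 0,"rz": 0,"fingers": 1},
    {"dx": 0,"dy": 0,"dz": -3,"rx": 0,"ry": 0,"rz": 0,"fingers": 1},
    {"dx": 0,"dy": 0,"dz": 0,"rx": 0,"ry": 0,"rz": 0,"fingers": 1}
  ]
}}

```text
clock: 20.35
tcp_pos: [0.5374, 0.2628, 0.1406]
orientation: [0.001, -0.705, 0.71, -0.0]
wrist_force: [-1.2, -0.4, 7.8]
finger_gap: 0.035
```

Request:
{"op": "servo_tool", "data": {
  "deltas": [
    {"dx": 0,"dy": 0,"dz": -3,"rx": 0,"ry": 0,"rz": 0,"fingers": 1},
    {"dx": 0,"dy": 0,"dz": -3,"rx": 0,"ry": 0,"rz": 0,"fingers": 1},
    {"dx": 0,"dy": 0,"dz": -2.5,"rx": 0,"ry": 0,"rz": 0,"fingers": 1},
    {"dx": 0,"dy": 0,"dz": 0,"rx": 0,"ry": 0,"rz": 0,"fingers": 1},
    {"dx": 0,"dy": 0,"dz": 0,"rx": 0,"ry": 0,"rz": 0,"fingers": 1}
  ]
}}

```text
clock: 20.85
tcp_pos: [0.5374, 0.2628, 0.133]
orientation: [0.001, -0.705, 0.71, -0.001]
wrist_force: [-2.2, -0.6, 10.2]
finger_gap: 0.0352
```

```bash
python3 - <<'E'
from h import *
s,Rc=cur(); print(s['finger_gap'],s['wrist_force'],s['tcp_pos'])
c=snap('scene'); a=cv2.resize(c['img'][200:300,310:430,::-1],None,fx=5,fy=5,interpolation=cv2.INTER_CUBIC); cv2.imwrite('pics/s7.png',a)
E
```

```text
0.035196050371747487 [-2.2343 -0.5584 10.2139] [0.5374 0.2628 0.133 ]
```

View pics/s7.png

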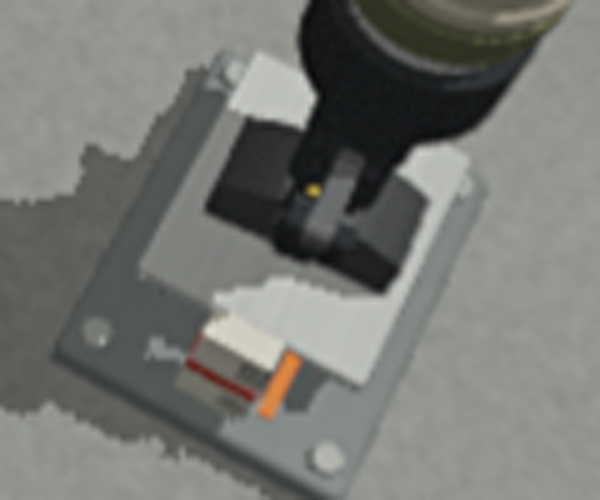

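Request:
{"op": "servo_tool", "data": {
  "deltas": [
    {"dx": 0,"dy": 0,"dz": -1,"rx": 0,"ry": 0,"rz": 0,"fingers": 1},
    {"dx": 0,"dy": 0,"dz": 0,"rx": 0,"ry": 0,"rz": 0,"fingers": 1},
    {"dx": 0,"dy": 0,"dz": 0,"rx": 0,"ry": 0,"rz": 0,"fingers": 1},
    {"dx": 0,"dy": 0,"dz": 0,"rx": 0,"ry": 0,"rz": 0,"fingers": 1},
    {"dx": 0,"dy": 0,"dz": 0,"rx": 0,"ry": 0,"rz": 0,"fingers": 1},
    {"dx": 0,"dy": 0,"dz": 0,"rx": 0,"ry": 0,"rz": 0,"fingers": 1},
    {"dx": 0,"dy": 0,"dz": 0,"rx": 0,"ry": 0,"rz": 0,"fingers": 1}
  ]
}}

```text
clock: 21.6
tcp_pos: [0.5374, 0.2628, 0.1322]
orientation: [0.001, -0.705, 0.71, -0.001]
wrist_force: [-1.9, -0.6, 10.3]
finger_gap: 0.0352
```

Request:
{"op": "servo_tool", "data": {
  "deltas": [
    {"dx": 0,"dy": 0,"dz": 3,"rx": 0,"ry": 0,"rz": 0,"fingers": 1},
    {"dx": 0,"dy": 0,"dz": 6,"rx": 0,"ry": 0,"rz": 0,"fingers": 1},
    {"dx": 0,"dy": 0,"dz": 6,"rx": 0,"ry": 0,"rz": 0,"fingers": 1},
    {"dx": 0,"dy": 0,"dz": 6,"rx": 0,"ry": 0,"rz": 0,"fingers": 1},
    {"dx": 0,"dy": 0,"dz": 20,"rx": 0,"ry": 0,"rz": 0,"fingers": 1},
    {"dx": 0,"dy": 0,"dz": 35,"rx": 0,"ry": 0,"rz": 0,"fingers": 1},
    {"dx": 0,"dy": 0,"dz": 35,"rx": 0,"ry": 0,"rz": 0,"fingers": 1},
    {"dx": 0,"dy": 0,"dz": 0,"rx": 0,"ry": 0,"rz": 0,"fingers": 1}
  ]
}}

```text
clock: 22.4
tcp_pos: [0.5388, 0.2633, 0.2462]
orientation: [0.003, -0.705, 0.71, -0.002]
wrist_force: [0.8, 0.2, -1.6]
finger_gap: 0.0352
```

```bash
python3 - <<'E'
from h import *
s,Rc=cur(); print(s['finger_gap'],s['wrist_force'],s['tcp_pos'])
plan([.4263,-.2915,.18],1.67,0,N=16)
print(fitblock('red',cams=('top',)))
E
```

```text
0.03523583124256864 [ 0.759   0.206  -1.6186] [0.5388 0.2633 0.2462]
tcp [ 0.4263 -0.2915  0.234 ] d mm [-112.5 -554.8  -12.2] rv [-0.002  0.007  0.107] n 16 per row [ -7.03 -34.67  -0.76] [-0.0001  0.0004  0.0067]
((array([ 0.5302, -0.0285,  0.0294]), np.float64(0.05806940793991089)), [(0.58, array([269., 182., 282., 221.]))])
```

Request:
{"op": "servo_tool", "data": {
  "deltas": [
    {"dx": -7,"dy": -34.7,"dz": 0,"rx": 0,"ry": 0,"rz": 0.0067,"fingers": 1},
    {"dx": -7,"dy": -34.7,"dz": 0,"rx": 0,"ry": 0,"rz": 0.0067,"fingers": 1},
    {"dx": -7,"dy": -34.7,"dz": 0,"rx": 0,"ry": 0,"rz": 0.0067,"fingers": 1},
    {"dx": -7,"dy": -34.7,"dz": 0,"rx": 0,"ry": 0,"rz": 0.0067,"fingers": 1},
    {"dx": -7,"dy": -34.7,"dz": 0,"rx": 0,"ry": 0,"rz": 0.0067,"fingers": 1},
    {"dx": -7,"dy": -34.7,"dz": 0,"rx": 0,"ry": 0,"rz": 0.0067,"fingers": 1},
    {"dx": -7,"dy": -34.7,"dz": 0,"rx": 0,"ry": 0,"rz": 0.0067,"fingers": 1},
    {"dx": -7,"dy": -34.7,"dz": 0,"rx": 0,"ry": 0,"rz": 0.0067,"fingers": 1}
  ]
}}

```text
clock: 23.3
tcp_pos: [0.4792, -0.016, 0.2395]
orientation: [0.001, 0.723, -0.69, -0.002]
wrist_force: [0.9, -0.2, -1.5]
finger_gap: 0.035
```

Request:
{"op": "servo_tool", "data": {
  "deltas": [
    {"dx": -7,"dy": -34.7,"dz": 0,"rx": 0,"ry": 0,"rz": 0.0067,"fingers": 1},
    {"dx": -7,"dy": -34.7,"dz": 0,"rx": 0,"ry": 0,"rz": 0.0067,"fingers": 1},
    {"dx": -7,"dy": -34.7,"dz": 0,"rx": 0,"ry": 0,"rz": 0.0067,"fingers": 1},
    {"dx": -7,"dy": -34.7,"dz": 0,"rx": 0,"ry": 0,"rz": 0.0067,"fingers": 1},
    {"dx": -7,"dy": -34.7,"dz": 0,"rx": 0,"ry": 0,"rz": 0.0067,"fingers": 1},
    {"dx": -7,"dy": -34.7,"dz": 0,"rx": 0,"ry": 0,"rz": 0.0067,"fingers": 1},
    {"dx": -7,"dy": -34.7,"dz": 0,"rx": 0,"ry": 0,"rz": 0.0067,"fingers": 1},
    {"dx": -7,"dy": -34.7,"dz": 0,"rx": 0,"ry": 0,"rz": 0.0067,"fingers": 1}
  ]
}}

```text
clock: 24.1
tcp_pos: [0.4235, -0.293, 0.2394]
orientation: [-0.0, 0.742, -0.671, -0.002]
wrist_force: [0.7, 0.8, -0.9]
finger_gap: 0.0352
```

```bash
python3 - <<'E'
from h import *
s,Rc=cur(); print(s['finger_gap'],s['wrist_force'],s['tcp_pos'],s['joint_pos'])
plan([.4263,-.2915,.096-.06],1.67,0)
c=read_camera('scene'); y=tool(1.67,0)
P=block_pts()@R.from_euler('z',1.67).as_matrix().T+[s['tcp_pos'][0],s['tcp_pos'][1],s['tcp_pos'][2]-.080]
sl=sil(c,P); [print(d['confidence'],d['extent'],np.minimum(sl,d['region']).sum()/np.maximum(sl,d['region']).sum()) for d in cut_out('yellow','scene')]
q=proj(c,P); print(q.min(0),q.max(0))
E
```

```text
0.03515615060227292 [ 0.7318  0.8051 -0.8722] [ 0.4235 -0.293   0.2394] [-0.7615  0.2299 -0.2266  1.1184  0.0005 -2.4321]
tcp [ 0.4263 -0.2915  0.09  ] d mm [   2.8    1.5 -149.4] rv [-0.003 -0.003 -0.001] n 4 per row [  0.7    0.38 -37.35] [-0.0008 -0.0007 -0.0002]
0.94 [250.8, 115.3, 285.0, 137.1] 0.0
0.77 [392.2, 160.1, 424.0, 198.4] 0.0
0.76 [270.5, 210.1, 292.8, 251.8] 0.0
0.69 [335.6, 146.5, 368.5, 185.0] 0.0
0.64 [149.7, 58.5, 187.3, 87.4] 0.58709544
[146.3769  56.7749] [187.3932  86.9085]
```

Request:
{"op": "servo_tool", "data": {
  "deltas": [
    {"dx": 1,"dy": 0.5,"dz": -45,"rx": 0,"ry": 0,"rz": 0,"fingers": 1},
    {"dx": 1,"dy": 0.5,"dz": -45,"rx": 0,"ry": 0,"rz": 0,"fingers": 1},
    {"dx": 1,"dy": 0.5,"dz": -35,"rx": 0,"ry": 0,"rz": 0,"fingers": 1},
    {"dx": 0,"dy": 0,"dz": -15,"rx": 0,"ry": 0,"rz": 0,"fingers": 1},
    {"dx": 0,"dy": 0,"dz": -4,"rx": 0,"ry": 0,"rz": 0,"fingers": 1},
    {"dx": 0,"dy": 0,"dz": -1,"rx": 0,"ry": 0,"rz": 0,"fingers": 1},
    {"dx": 0,"dy": 0,"dz": 0,"rx": 0,"ry": 0,"rz": 0,"fingers": 1}
  ]
}}

```text
clock: 24.9
tcp_pos: [0.4283, -0.2911, 0.0973]
orientation: [-0.0, 0.742, -0.671, 0.0]
wrist_force: [0.8, -0.4, -2.2]
finger_gap: 0.0351
```

Request:
{"op": "servo_tool", "data": {
  "deltas": [
    {"dx": 0,"dy": 0,"dz": -1.5,"rx": 0,"ry": 0,"rz": 0,"fingers": 1},
    {"dx": 0,"dy": 0,"dz": 0,"rx": 0,"ry": 0,"rz": 0,"fingers": 1}
  ]
}}

```text
clock: 25.1
tcp_pos: [0.4285, -0.2915, 0.0963]
orientation: [-0.0, 0.742, -0.671, 0.001]
wrist_force: [0.5, -0.0, -1.7]
finger_gap: 0.0351
```

Request:
{"op": "servo_tool", "data": {
  "deltas": [
    {"dx": 0,"dy": 0,"dz": -1.5,"rx": 0,"ry": 0,"rz": 0,"fingers": 1},
    {"dx": 0,"dy": 0,"dz": 0,"rx": 0,"ry": 0,"rz": 0,"fingers": 1}
  ]
}}

```text
clock: 25.3
tcp_pos: [0.4281, -0.2912, 0.0942]
orientation: [-0.0, 0.741, -0.671, 0.001]
wrist_force: [-0.7, 0.2, -2.1]
finger_gap: 0.0351
```

Request:
{"op": "servo_tool", "data": {
  "deltas": [
    {"dx": 0,"dy": 0,"dz": -2,"rx": 0,"ry": 0,"rz": 0,"fingers": 1},
    {"dx": 0,"dy": 0,"dz": 0,"rx": 0,"ry": 0,"rz": 0,"fingers": 1}
  ]
}}

```text
clock: 25.5
tcp_pos: [0.4279, -0.291, 0.0917]
orientation: [-0.0, 0.741, -0.671, 0.0]
wrist_force: [0.1, 0.5, -2.0]
finger_gap: 0.0347
```

Request:
{"op": "servo_tool", "data": {
  "deltas": [
    {"dx": 0,"dy": 0,"dz": -1.5,"rx": 0,"ry": 0,"rz": 0,"fingers": 1},
    {"dx": 0,"dy": 0,"dz": 0,"rx": 0,"ry": 0,"rz": 0,"fingers": 1}
  ]
}}

```text
clock: 25.7
tcp_pos: [0.4281, -0.2911, 0.0907]
orientation: [-0.0, 0.741, -0.671, 0.0]
wrist_force: [-1.4, 0.0, 1.8]
finger_gap: 0.0352
```

Request:
{"op": "servo_tool", "data": {
  "deltas": [
    {"dx": 0,"dy": 0,"dz": -0.8,"rx": 0,"ry": 0,"rz": 0,"fingers": 1},
    {"dx": 0,"dy": 0,"dz": 0,"rx": 0,"ry": 0,"rz": 0,"fingers": 1}
  ]
}}

```text
clock: 25.9
tcp_pos: [0.4281, -0.2912, 0.0907]
orientation: [-0.0, 0.741, -0.671, 0.001]
wrist_force: [-3.4, 1.6, 8.7]
finger_gap: 0.0348
```

Request:
{"op": "servo_tool", "data": {
  "deltas": [
    {"dx": 0,"dy": 0,"dz": 0.8,"rx": 0,"ry": 0,"rz": 0,"fingers": -1},
    {"dx": 0,"dy": 0,"dz": 0,"rx": 0,"ry": 0,"rz": 0,"fingers": -1},
    {"dx": 0,"dy": 0,"dz": 0,"rx": 0,"ry": 0,"rz": 0,"fingers": -1},
    {"dx": 0,"dy": 0,"dz": 0,"rx": 0,"ry": 0,"rz": 0,"fingers": -1},
    {"dx": 0,"dy": 0,"dz": 30,"rx": 0,"ry": 0,"rz": 0,"fingers": -1},
    {"dx": 0,"dy": 0,"dz": 45,"rx": 0,"ry": 0,"rz": 0,"fingers": -1},
    {"dx": 0,"dy": 0,"dz": 45,"rx": 0,"ry": 0,"rz": 0,"fingers": -1},
    {"dx": 0,"dy": 0,"dz": 20,"rx": 0,"ry": 0,"rz": 0,"fingers": -1}
  ]
}}

```text
clock: 26.7
tcp_pos: [0.4292, -0.2921, 0.2346]
orientation: [-0.0, 0.742, -0.671, 0.003]
wrist_force: [0.3, -0.4, -0.4]
finger_gap: 0.0853
```

```bash
python3 - <<'E'
from h import *
s,Rc=cur(); print(s['finger_gap'],s['wrist_force'],s['tcp_pos'],s['joint_pos'])
print(fitblock('yellow',.01,up=True,cams=('scene',)))
r=fitblock('red'); print(r)
b=r[0][0]; y=(b[2]+np.pi/2)%np.pi-np.pi/2; u=np.array([np.cos(y),np.sin(y),0])
g=np.array([b[0],b[1],.027])+.012*u; Z=tool(y,np.radians(-35)).as_matrix()[:,2]
print(y,g); plan(g-.09*Z+[0,0,.02],y,-35,N=16); plan(g-.09*Z+[0,0,.02],y,0,N=12)
E
```

```text
0.08525027823196706 [ 0.2956 -0.3753 -0.3903] [ 0.4292 -0.2921  0.2346] [-0.7525  0.2337 -0.2339  1.097   0.0004 -2.4232]
((array([ 0.4327, -0.2893,  1.6808]), np.float64(0.0639534592628479)), [(0.86, array([159., 106., 194., 133.]))])
((array([ 0.5316, -0.0281,  0.0331]), np.float64(0.09704691171646118)), [(0.77, array([267., 180., 282., 218.])), (0.75, array([236., 174., 263., 210.]))])
0.03313542980628115 [ 0.5436 -0.0277  0.027 ]
tcp [ 0.6262 -0.0249  0.165 ] d mm [198.8 265.5 -63.8] rv [-0.516  0.45  -1.58 ] n 16 per row [12.43 16.6  -3.99] [-0.0323  0.0281 -0.0988]
tcp [ 0.5952 -0.026   0.1747] d mm [167.9 264.5 -54.1] rv [-0.003  0.    -1.637] n 12 per row [13.99 22.04 -4.5 ] [-0.0002  0.     -0.1364]
```

Request:
{"op": "servo_tool", "data": {
  "deltas": [
    {"dx": 12.4,"dy": 16.6,"dz": -1.5,"rx": -0.0323,"ry": 0.0281,"rz": -0.0988,"fingers": -1},
    {"dx": 12.4,"dy": 16.6,"dz": -1.5,"rx": -0.0323,"ry": 0.0281,"rz": -0.0988,"fingers": -1},
    {"dx": 12.4,"dy": 16.6,"dz": -1.5,"rx": -0.0323,"ry": 0.0281,"rz": -0.0988,"fingers": -1},
    {"dx": 12.4,"dy": 16.6,"dz": -1.5,"rx": -0.0323,"ry": 0.0281,"rz": -0.0988,"fingers": -1},
    {"dx": 12.4,"dy": 16.6,"dz": -1.5,"rx": -0.0323,"ry": 0.0281,"rz": -0.0988,"fingers": -1},
    {"dx": 12.4,"dy": 16.6,"dz": -1.5,"rx": -0.0323,"ry": 0.0281,"rz": -0.0988,"fingers": -1},
    {"dx": 12.4,"dy": 16.6,"dz": -1.5,"rx": -0.0323,"ry": 0.0281,"rz": -0.0988,"fingers": -1},
    {"dx": 12.4,"dy": 16.6,"dz": -1.5,"rx": -0.0323,"ry": 0.0281,"rz": -0.0988,"fingers": -1}
  ]
}}

```text
clock: 27.8
tcp_pos: [0.5269, -0.1572, 0.2165]
orientation: [-0.168, -0.415, 0.894, -0.003]
wrist_force: [0.5, -1.0, -0.1]
finger_gap: 0.0853
```

Request:
{"op": "servo_tool", "data": {
  "deltas": [
    {"dx": 12.4,"dy": 16.6,"dz": -1.5,"rx": -0.0323,"ry": 0.0281,"rz": -0.0988,"fingers": -1},
    {"dx": 12.4,"dy": 16.6,"dz": -1.5,"rx": -0.0323,"ry": 0.0281,"rz": -0.0988,"fingers": -1},
    {"dx": 12.4,"dy": 16.6,"dz": -1.5,"rx": -0.0323,"ry": 0.0281,"rz": -0.0988,"fingers": -1},
    {"dx": 12.4,"dy": 16.6,"dz": -1.5,"rx": -0.0323,"ry": 0.0281,"rz": -0.0988,"fingers": -1},
    {"dx": 12.4,"dy": 16.6,"dz": -1.5,"rx": -0.0323,"ry": 0.0281,"rz": -0.0988,"fingers": -1},
    {"dx": 12.4,"dy": 16.6,"dz": -1.5,"rx": -0.0323,"ry": 0.0281,"rz": -0.0988,"fingers": -1},
    {"dx": 12.4,"dy": 16.6,"dz": -1.5,"rx": -0.0323,"ry": 0.0281,"rz": -0.0988,"fingers": -1},
    {"dx": 12.4,"dy": 16.6,"dz": -1.5,"rx": -0.0323,"ry": 0.0281,"rz": -0.0988,"fingers": -1}
  ]
}}

```text
clock: 28.6
tcp_pos: [0.6263, -0.0246, 0.204]
orientation: [-0.304, -0.014, 0.953, -0.006]
wrist_force: [0.7, 0.2, -0.0]
finger_gap: 0.0857
```

```bash
python3 - <<'E'
from h import *
s,Rc=cur(); print(s['finger_gap'],s['wrist_force'],s['tcp_pos'],s['joint_pos'])
y=.033; g=np.array([.5436,-.0277,.027]); Z=tool(y,np.radians(-35)).as_matrix()[:,2]
plan(g-.05*Z,y,-35,N=3); print(-Z*50)
for n in('top','scene'):
    c=read_camera(n); ds=[d for d in cut_out('red',n)]
    print(n,[(round(d['confidence'],2),d['extent']) for d in ds if isband(c,d['region'],'red').sum()>5])
E
```

```text
0.0856806562483622 [ 0.6863  0.1637 -0.0183] [ 0.6263 -0.0246  0.204 ] [-0.1321  0.9525  0.7469  1.9766 -0.0963 -0.1309]
tcp [ 0.6032 -0.0257  0.1122] d mm [-23.1  -1.2 -91.8] rv [ 0.003 -0.007  0.003] n 3 per row [ -7.71  -0.38 -30.61] [ 0.0011 -0.0023  0.0009]
[28.6632  0.9462 40.9576]
top []
scene []
```

Request:
{"op": "servo_tool", "data": {
  "deltas": [
    {"dx": -7.7,"dy": -0.4,"dz": -30.5,"rx": 0.003,"ry": -0.007,"rz": 0.003,"fingers": -1},
    {"dx": -7.7,"dy": -0.4,"dz": -30.5,"rx": 0,"ry": 0,"rz": 0,"fingers": -1},
    {"dx": -7.7,"dy": -0.4,"dz": -30.5,"rx": 0,"ry": 0,"rz": 0,"fingers": -1},
    {"dx": -9.5,"dy": -0.3,"dz": -13.5,"rx": 0,"ry": 0,"rz": 0,"fingers": -1},
    {"dx": -9.5,"dy": -0.3,"dz": -13.5,"rx": 0,"ry": 0,"rz": 0,"fingers": -1},
    {"dx": -9,"dy": -0.3,"dz": -13,"rx": 0,"ry": 0,"rz": 0,"fingers": -1},
    {"dx": 0,"dy": 0,"dz": 0,"rx": 0,"ry": 0,"rz": 0,"fingers": -1}
  ]
}}

```text
clock: 29.5
tcp_pos: [0.5729, -0.0282, 0.0744]
orientation: [-0.3, -0.018, 0.954, -0.005]
wrist_force: [-0.4, -0.2, 0.2]
finger_gap: 0.0853
```

Request:
{"op": "servo_tool", "data": {
  "deltas": [
    {"dx": 0,"dy": 0,"dz": 0,"rx": 0,"ry": 0,"rz": 0,"fingers": 1},
    {"dx": 0,"dy": 0,"dz": 0,"rx": 0,"ry": 0,"rz": 0,"fingers": 1},
    {"dx": 0,"dy": 0,"dz": 0,"rx": 0,"ry": 0,"rz": 0,"fingers": 1},
    {"dx": 0,"dy": 0,"dz": 0,"rx": 0,"ry": 0,"rz": 0,"fingers": 1},
    {"dx": 0,"dy": 0,"dz": 0,"rx": 0,"ry": 0,"rz": 0,"fingers": 1},
    {"dx": 0,"dy": 0,"dz": 0,"rx": 0,"ry": 0,"rz": 0,"fingers": 1}
  ],
  "newtons": 60
}}

```text
clock: 30.1
tcp_pos: [0.5761, -0.0276, 0.0758]
orientation: [-0.297, -0.018, 0.955, -0.006]
wrist_force: [2.2, 0.8, 6.7]
finger_gap: 0.0353
```

Request:
{"op": "servo_tool", "data": {
  "deltas": [
    {"dx": 0,"dy": 0,"dz": 10,"rx": 0,"ry": 0,"rz": 0,"fingers": 1},
    {"dx": 0,"dy": 0,"dz": 25,"rx": 0,"ry": 0,"rz": 0,"fingers": 1},
    {"dx": 0,"dy": 0,"dz": 40,"rx": 0,"ry": 0,"rz": 0,"fingers": 1},
    {"dx": 0,"dy": 0,"dz": 40,"rx": 0,"ry": 0,"rz": 0,"fingers": 1},
    {"dx": 0,"dy": 0,"dz": 40,"rx": 0,"ry": 0,"rz": 0,"fingers": 1},
    {"dx": 0,"dy": 0,"dz": 0,"rx": 0,"ry": 0,"rz": 0,"fingers": 1}
  ]
}}

```text
clock: 30.7
tcp_pos: [0.5764, -0.0277, 0.2359]
orientation: [-0.295, -0.018, 0.955, -0.006]
wrist_force: [0.2, -0.7, -1.8]
finger_gap: 0.0352
```

```bash
python3 - <<'E'
from h import *
s,Rc=cur(); print(s['finger_gap'],s['wrist_force'],s['tcp_pos'],s['joint_pos'])
plan([.533,.264,.18],1.51,55,N=15)
E
```

```text
0.03524077378211176 [ 0.227  -0.7224 -1.7515] [ 0.5764 -0.0277  0.2359] [-0.146   0.7921  0.5196  1.8885 -0.1038 -0.1515]
tcp [0.5303 0.2198 0.211 ] d mm [-46.1 247.6 -24.9] rv [ 1.174 -1.201  1.143] n 15 per row [-3.07 16.51 -1.66] [ 0.0783 -0.0801  0.0762]
```

Request:
{"op": "servo_tool", "data": {
  "deltas": [
    {"dx": -3,"dy": 16.5,"dz": 0,"rx": 0.0783,"ry": -0.0801,"rz": 0.0762,"fingers": 1},
    {"dx": -3,"dy": 16.5,"dz": 0,"rx": 0.0783,"ry": -0.0801,"rz": 0.0762,"fingers": 1},
    {"dx": -3,"dy": 16.5,"dz": 0,"rx": 0.0783,"ry": -0.0801,"rz": 0.0762,"fingers": 1},
    {"dx": -3,"dy": 16.5,"dz": 0,"rx": 0.0783,"ry": -0.0801,"rz": 0.0762,"fingers": 1},
    {"dx": -3,"dy": 16.5,"dz": 0,"rx": 0.0783,"ry": -0.0801,"rz": 0.0762,"fingers": 1},
    {"dx": -3,"dy": 16.5,"dz": 0,"rx": 0.0783,"ry": -0.0801,"rz": 0.0762,"fingers": 1},
    {"dx": -3,"dy": 16.5,"dz": 0,"rx": 0.0783,"ry": -0.0801,"rz": 0.0762,"fingers": 1},
    {"dx": -3,"dy": 16.5,"dz": 0,"rx": 0.0783,"ry": -0.0801,"rz": 0.0762,"fingers": 1}
  ]
}}

```text
clock: 31.5
tcp_pos: [0.5504, 0.1052, 0.2295]
orientation: [0.043, -0.381, 0.904, 0.189]
wrist_force: [0.5, 0.1, -3.0]
finger_gap: 0.0351
```

Request:
{"op": "servo_tool", "data": {
  "deltas": [
    {"dx": -3,"dy": 16.5,"dz": 0,"rx": 0.0783,"ry": -0.0801,"rz": 0.0762,"fingers": 1},
    {"dx": -3,"dy": 16.5,"dz": 0,"rx": 0.0783,"ry": -0.0801,"rz": 0.0762,"fingers": 1},
    {"dx": -3,"dy": 16.5,"dz": 0,"rx": 0.0783,"ry": -0.0801,"rz": 0.0762,"fingers": 1},
    {"dx": -3,"dy": 16.5,"dz": 0,"rx": 0.0783,"ry": -0.0801,"rz": 0.0762,"fingers": 1},
    {"dx": -3,"dy": 16.5,"dz": 0,"rx": 0.0783,"ry": -0.0801,"rz": 0.0762,"fingers": 1},
    {"dx": -3,"dy": 16.5,"dz": 0,"rx": 0.0783,"ry": -0.0801,"rz": 0.0762,"fingers": 1},
    {"dx": -3,"dy": 16.5,"dz": 0,"rx": 0.0783,"ry": -0.0801,"rz": 0.0762,"fingers": 1},
    {"dx": 0,"dy": 0,"dz": 0,"rx": 0,"ry": 0,"rz": 0,"fingers": 1}
  ]
}}

```text
clock: 32.3
tcp_pos: [0.5284, 0.2204, 0.2275]
orientation: [0.332, -0.609, 0.647, 0.316]
wrist_force: [-0.7, -0.7, -2.7]
finger_gap: 0.0349
```

```bash
python3 - <<'E'
from h import *
s,Rc=cur(); print(s['finger_gap'],s['wrist_force'],s['tcp_pos'],s['joint_pos'])
plan([.533,.258,.18],1.51,55)
c=read_camera('scene'); P=held_pts(.007,.014); print(P.min(0),P.max(0))
cv2.imwrite('pics/s8.png',overlay(c,P)[330:900,810:1290])
E
```

```text
0.03492276873850589 [-0.6851 -0.7304 -2.6562] [0.5284 0.2204 0.2275] [-0.0867  0.3371 -0.3668  0.9121  0.9514 -1.62  ]
tcp [0.5303 0.2138 0.211 ] d mm [  1.9  -6.5 -16.5] rv [ 0.008 -0.006 -0.003] n 1 per row [  1.94  -6.54 -16.51] [ 0.0075 -0.0057 -0.0027]
[0.5129 0.2551 0.1424] [0.5514 0.2961 0.2229]
```

View pics/s8.png

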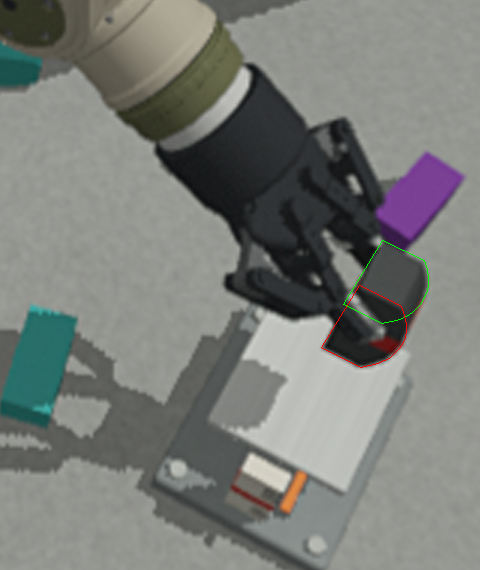

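Request:
{"op": "servo_tool", "data": {
  "deltas": [
    {"dx": 1,"dy": -3,"dz": -28,"rx": 0.0075,"ry": -0.006,"rz": -0.003,"fingers": 1},
    {"dx": 1,"dy": -3,"dz": -28,"rx": 0,"ry": 0,"rz": 0,"fingers": 1},
    {"dx": 0,"dy": 0,"dz": -9,"rx": 0,"ry": 0,"rz": 0,"fingers": 1},
    {"dx": 0,"dy": 0,"dz": -3,"rx": 0,"ry": 0,"rz": 0,"fingers": 1},
    {"dx": 0,"dy": 0,"dz": 0,"rx": 0,"ry": 0,"rz": 0,"fingers": 1}
  ]
}}

```text
clock: 32.85
tcp_pos: [0.5327, 0.2138, 0.1624]
orientation: [0.338, -0.608, 0.646, 0.314]
wrist_force: [0.9, -0.6, -2.5]
finger_gap: 0.035
```

Request:
{"op": "servo_tool", "data": {
  "deltas": [
    {"dx": 0,"dy": 0,"dz": -2,"rx": 0,"ry": 0,"rz": 0,"fingers": 1},
    {"dx": 0,"dy": 0,"dz": 0,"rx": 0,"ry": 0,"rz": 0,"fingers": 1}
  ]
}}

```text
clock: 33.05
tcp_pos: [0.5328, 0.2139, 0.1608]
orientation: [0.339, -0.609, 0.645, 0.314]
wrist_force: [-0.2, -0.8, -1.7]
finger_gap: 0.0351
```

Request:
{"op": "servo_tool", "data": {
  "deltas": [
    {"dx": 0,"dy": 0,"dz": -2,"rx": 0,"ry": 0,"rz": 0,"fingers": 1},
    {"dx": 0,"dy": 0,"dz": 0,"rx": 0,"ry": 0,"rz": 0,"fingers": 1}
  ]
}}

```text
clock: 33.25
tcp_pos: [0.5324, 0.2139, 0.1581]
orientation: [0.339, -0.608, 0.645, 0.314]
wrist_force: [0.0, -0.1, -2.6]
finger_gap: 0.0348
```

Request:
{"op": "servo_tool", "data": {
  "deltas": [
    {"dx": 0,"dy": 0,"dz": -2,"rx": 0,"ry": 0,"rz": 0,"fingers": 1},
    {"dx": 0,"dy": 0,"dz": 0,"rx": 0,"ry": 0,"rz": 0,"fingers": 1}
  ]
}}

```text
clock: 33.45
tcp_pos: [0.5322, 0.2139, 0.1557]
orientation: [0.338, -0.608, 0.645, 0.315]
wrist_force: [0.2, 0.5, -1.7]
finger_gap: 0.0348
```

Request:
{"op": "servo_tool", "data": {
  "deltas": [
    {"dx": 0,"dy": 0,"dz": -1.5,"rx": 0,"ry": 0,"rz": 0,"fingers": 1},
    {"dx": 0,"dy": 0,"dz": 0,"rx": 0,"ry": 0,"rz": 0,"fingers": 1}
  ]
}}

```text
clock: 33.65
tcp_pos: [0.5324, 0.214, 0.1548]
orientation: [0.339, -0.608, 0.645, 0.315]
wrist_force: [-0.7, -1.1, 2.7]
finger_gap: 0.0351
```

Request:
{"op": "servo_tool", "data": {
  "deltas": [
    {"dx": 0,"dy": 0,"dz": -1.5,"rx": 0,"ry": 0,"rz": 0,"fingers": 1},
    {"dx": 0,"dy": 0,"dz": 0,"rx": 0,"ry": 0,"rz": 0,"fingers": 1}
  ]
}}

```text
clock: 33.85
tcp_pos: [0.5324, 0.214, 0.1532]
orientation: [0.339, -0.608, 0.645, 0.315]
wrist_force: [-0.9, -1.2, 3.2]
finger_gap: 0.0351
```

Request:
{"op": "servo_tool", "data": {
  "deltas": [
    {"dx": 0,"dy": 0,"dz": -1,"rx": 0,"ry": 0,"rz": 0,"fingers": 1},
    {"dx": 0,"dy": 0,"dz": 0,"rx": 0,"ry": 0,"rz": 0,"fingers": 1}
  ]
}}

```text
clock: 34.05
tcp_pos: [0.5324, 0.214, 0.1521]
orientation: [0.339, -0.608, 0.645, 0.315]
wrist_force: [-2.0, 0.0, 4.1]
finger_gap: 0.0347
```

Request:
{"op": "servo_tool", "data": {
  "deltas": [
    {"dx": 0,"dy": 0,"dz": 2,"rx": 0,"ry": 0,"rz": 0,"fingers": 1},
    {"dx": 0,"dy": 0,"dz": 0,"rx": 0,"ry": 0,"rz": 0,"fingers": -0.2},
    {"dx": 0,"dy": 0,"dz": 0,"rx": 0,"ry": 0,"rz": 0,"fingers": -1},
    {"dx": 0,"dy": 0,"dz": 0,"rx": 0,"ry": 0,"rz": 0,"fingers": -1},
    {"dx": 0,"dy": 0,"dz": 0,"rx": 0,"ry": 0,"rz": 0,"fingers": -1},
    {"dx": 0,"dy": 0,"dz": 0,"rx": 0,"ry": 0,"rz": 0,"fingers": -1}
  ]
}}

```text
clock: 34.65
tcp_pos: [0.5323, 0.2139, 0.1538]
orientation: [0.338, -0.608, 0.645, 0.315]
wrist_force: [0.7, -0.1, -0.3]
finger_gap: 0.0858
```

Request:
{"op": "servo_tool", "data": {
  "deltas": [
    {"dx": -1,"dy": -16,"dz": 11.5,"rx": 0,"ry": 0,"rz": 0,"fingers": -1},
    {"dx": -1,"dy": -24,"dz": 17,"rx": 0,"ry": 0,"rz": 0,"fingers": -1},
    {"dx": -1,"dy": -24,"dz": 17,"rx": 0,"ry": 0,"rz": 0,"fingers": -1},
    {"dx": -2,"dy": -15,"dz": 35,"rx": 0,"ry": 0,"rz": 0,"fingers": -1},
    {"dx": 0,"dy": 0,"dz": 45,"rx": 0,"ry": 0,"rz": 0,"fingers": -1},
    {"dx": 0,"dy": 0,"dz": 30,"rx": 0,"ry": 0,"rz": 0,"fingers": -1}
  ]
}}

```text
clock: 35.25
tcp_pos: [0.5279, 0.1341, 0.312]
orientation: [0.339, -0.608, 0.646, 0.314]
wrist_force: [0.2, 0.2, -0.7]
finger_gap: 0.0854
```

```bash
python3 - <<'E'
from h import *
s,Rc=cur(); print(s['finger_gap'],s['wrist_force'],s['tcp_pos'],Rc.as_matrix()[:,2])
r,f=fitstand('red',.07,1.51); print(r,f); y=r[2]
fd=np.array([np.cos(y),np.sin(y),0]); g=np.array([r[0],r[1],0])+.024*fd+[0,0,.07+.058]
Z=tool(y,np.radians(-35)).as_matrix()[:,2]
print('g',g); plan(g-.1*Z+[0,0,.05],y,-35,N=16)
E
```

```text
0.08536848627361665 [ 0.1646  0.1978 -0.7474] [0.5279 0.1341 0.312 ] [ 0.0565  0.8177 -0.5729]
top red none
[0.5373 0.2507 1.5073] 0.03923535346984863
g [0.5388 0.2747 0.128 ]
tcp [0.5444 0.3628 0.3041] d mm [ 16.8 228.1  -5.6] rv [-1.567  0.105 -0.007] n 16 per row [ 1.05 14.25 -0.35] [-0.0979  0.0065 -0.0004]
```

Request:
{"op": "servo_tool", "data": {
  "deltas": [
    {"dx": 0.9,"dy": 14.2,"dz": 0,"rx": -0.0979,"ry": 0.0065,"rz": 0,"fingers": -1},
    {"dx": 0.9,"dy": 14.2,"dz": 0,"rx": -0.0979,"ry": 0.0065,"rz": 0,"fingers": -1},
    {"dx": 0.9,"dy": 14.2,"dz": 0,"rx": -0.0979,"ry": 0.0065,"rz": 0,"fingers": -1},
    {"dx": 0.9,"dy": 14.2,"dz": 0,"rx": -0.0979,"ry": 0.0065,"rz": 0,"fingers": -1},
    {"dx": 0.9,"dy": 14.2,"dz": 0,"rx": -0.0979,"ry": 0.0065,"rz": 0,"fingers": -1},
    {"dx": 0.9,"dy": 14.2,"dz": 0,"rx": -0.0979,"ry": 0.0065,"rz": 0,"fingers": -1},
    {"dx": 0.9,"dy": 14.2,"dz": 0,"rx": -0.0979,"ry": 0.0065,"rz": 0,"fingers": -1},
    {"dx": 0.9,"dy": 14.2,"dz": 0,"rx": -0.0979,"ry": 0.0065,"rz": 0,"fingers": -1}
  ]
}}

```text
clock: 36.25
tcp_pos: [0.5339, 0.2491, 0.3078]
orientation: [0.062, -0.683, 0.725, 0.059]
wrist_force: [-0.1, -0.3, -0.0]
finger_gap: 0.0852
```

Request:
{"op": "servo_tool", "data": {
  "deltas": [
    {"dx": 0.9,"dy": 14.2,"dz": 0,"rx": -0.0979,"ry": 0.0065,"rz": 0,"fingers": -1},
    {"dx": 0.9,"dy": 14.2,"dz": 0,"rx": -0.0979,"ry": 0.0065,"rz": 0,"fingers": -1},
    {"dx": 0.9,"dy": 14.2,"dz": 0,"rx": -0.0979,"ry": 0.0065,"rz": 0,"fingers": -1},
    {"dx": 0.9,"dy": 14.2,"dz": 0,"rx": -0.0979,"ry": 0.0065,"rz": 0,"fingers": -1},
    {"dx": 0.9,"dy": 14.2,"dz": 0,"rx": -0.0979,"ry": 0.0065,"rz": 0,"fingers": -1},
    {"dx": 0.9,"dy": 14.2,"dz": 0,"rx": -0.0979,"ry": 0.0065,"rz": 0,"fingers": -1},
    {"dx": 0.9,"dy": 14.2,"dz": 0,"rx": -0.0979,"ry": 0.0065,"rz": 0,"fingers": -1},
    {"dx": 0.9,"dy": 14.2,"dz": 0,"rx": -0.0979,"ry": 0.0065,"rz": 0,"fingers": -1}
  ]
}}

```text
clock: 37.05
tcp_pos: [0.5414, 0.3629, 0.3077]
orientation: [-0.222, -0.654, 0.693, -0.206]
wrist_force: [0.1, 0.4, -0.0]
finger_gap: 0.0858
```

```bash
python3 - <<'E'
from h import *
s,Rc=cur(); print(s['finger_gap'],s['wrist_force'],s['tcp_pos'],s['joint_pos'],Rc.as_matrix()[:,2])
y=1.515
g=np.array([.537,.274,.128]); Z=tool(y,np.radians(-35)).as_matrix()[:,2]
plan(g-.05*Z,y,-35,N=3); print(Z*50)
E
```

```text
0.08578069874295986 [ 0.1112  0.3709 -0.0309] [0.5414 0.3629 0.3077] [ 0.6229  0.825   0.7793  1.9472 -0.4606 -0.7893] [-0.0387 -0.5751 -0.8172]
tcp [0.5403 0.3336 0.2132] d mm [ -1.1 -29.3 -94.5] rv [ 0.003 -0.005  0.004] n 3 per row [ -0.37  -9.77 -31.51] [ 0.001  -0.0018  0.0014]
[ -1.5993 -28.6342 -40.9576]
```

Request:
{"op": "servo_tool", "data": {
  "deltas": [
    {"dx": -0.4,"dy": -9.8,"dz": -31.5,"rx": 0.003,"ry": -0.005,"rz": 0.004,"fingers": -1},
    {"dx": -0.4,"dy": -9.8,"dz": -31.5,"rx": 0,"ry": 0,"rz": 0,"fingers": -1},
    {"dx": -0.4,"dy": -9.8,"dz": -31.5,"rx": 0,"ry": 0,"rz": 0,"fingers": -1},
    {"dx": -0.5,"dy": -9.5,"dz": -13.5,"rx": 0,"ry": 0,"rz": 0,"fingers": -1},
    {"dx": -0.5,"dy": -9.5,"dz": -13.5,"rx": 0,"ry": 0,"rz": 0,"fingers": -1},
    {"dx": -0.5,"dy": -9.5,"dz": -13.5,"rx": 0,"ry": 0,"rz": 0,"fingers": -1},
    {"dx": 0,"dy": 0,"dz": 0,"rx": 0,"ry": 0,"rz": 0,"fingers": -1}
  ]
}}

```text
clock: 37.75
tcp_pos: [0.5374, 0.3025, 0.1705]
orientation: [-0.22, -0.655, 0.693, -0.204]
wrist_force: [-0.0, 0.3, -0.0]
finger_gap: 0.0853
```

Request:
{"op": "servo_tool", "data": {
  "deltas": [
    {"dx": 0,"dy": 0,"dz": 0,"rx": 0,"ry": 0,"rz": 0,"fingers": 1},
    {"dx": 0,"dy": 0,"dz": 0,"rx": 0,"ry": 0,"rz": 0,"fingers": 1},
    {"dx": 0,"dy": 0,"dz": 0,"rx": 0,"ry": 0,"rz": 0,"fingers": 1},
    {"dx": 0,"dy": 0,"dz": 0,"rx": 0,"ry": 0,"rz": 0,"fingers": 1},
    {"dx": 0,"dy": 0,"dz": 0,"rx": 0,"ry": 0,"rz": 0,"fingers": 1}
  ],
  "newtons": 60
}}

```text
clock: 38.25
tcp_pos: [0.5392, 0.3048, 0.1751]
orientation: [-0.216, -0.656, 0.694, -0.205]
wrist_force: [-0.6, 1.7, 2.5]
finger_gap: 0.0354
```

Request:
{"op": "servo_tool", "data": {
  "deltas": [
    {"dx": 0,"dy": 0,"dz": 6,"rx": 0,"ry": 0,"rz": 0,"fingers": 1},
    {"dx": 0,"dy": 0,"dz": 15,"rx": 0,"ry": 0,"rz": 0,"fingers": 1},
    {"dx": 0,"dy": 0,"dz": 15,"rx": 0,"ry": 0,"rz": 0,"fingers": 1},
    {"dx": 0,"dy": 0,"dz": 0,"rx": 0,"ry": 0,"rz": 0,"fingers": 1}
  ]
}}

```text
clock: 38.65
tcp_pos: [0.5397, 0.3046, 0.2125]
orientation: [-0.215, -0.655, 0.694, -0.205]
wrist_force: [-0.5, 0.1, -1.5]
finger_gap: 0.0349
```

```bash
python3 - <<'E'
from h import *
s,Rc=cur(); print(s['finger_gap'],s['wrist_force'],s['tcp_pos'],s['joint_pos'],Rc.as_matrix()[:,2])
arc(1.515,-35,55,12)
E
```

```text
0.03492591569809947 [-0.5049  0.1046 -1.4801] [0.5397 0.3046 0.2125] [ 0.556   0.7194  0.3583  1.585  -0.4852 -0.8632] [-0.0293 -0.5673 -0.823 ]
rv [ 0.1307 -0.0073 -0.    ]
[[-0.3, -6.0, 3.7], [-0.4, -6.5, 2.8], [-0.4, -6.8, 2.0], [-0.4, -7.0, 1.1], [-0.4, -7.1, 0.2], [-0.4, -7.0, -0.8], [-0.4, -6.9, -1.7], [-0.4, -6.6, -2.6], [-0.3, -6.2, -3.4], [-0.3, -5.7, -4.2], [-0.3, -5.1, -4.9], [-0.2, -4.4, -5.5]]
```

Same rotation as for yellow.

Request:
{"op": "servo_tool", "data": {
  "deltas": [
    {"dx": -0.3,"dy": -8.5,"dz": 3.7,"rx": 0.131,"ry": -0.007,"rz": 0,"fingers": 1},
    {"dx": -0.4,"dy": -9,"dz": 2.8,"rx": 0.131,"ry": -0.007,"rz": 0,"fingers": 1},
    {"dx": -0.4,"dy": -9.3,"dz": 2,"rx": 0.131,"ry": -0.007,"rz": 0,"fingers": 1},
    {"dx": -0.4,"dy": -9.5,"dz": 1.1,"rx": 0.131,"ry": -0.007,"rz": 0,"fingers": 1},
    {"dx": -0.4,"dy": -9.6,"dz": 0.2,"rx": 0.131,"ry": -0.007,"rz": 0,"fingers": 1},
    {"dx": -0.4,"dy": -9.5,"dz": -0.8,"rx": 0.131,"ry": -0.007,"rz": 0,"fingers": 1}
  ]
}}

```text
clock: 39.25
tcp_pos: [0.5364, 0.2483, 0.2197]
orientation: [0.067, -0.684, 0.723, 0.064]
wrist_force: [0.5, -0.1, -1.7]
finger_gap: 0.0348
```

Request:
{"op": "servo_tool", "data": {
  "deltas": [
    {"dx": -0.4,"dy": -9.4,"dz": -1.7,"rx": 0.131,"ry": -0.007,"rz": 0,"fingers": 1},
    {"dx": -0.4,"dy": -9.1,"dz": -2.6,"rx": 0.131,"ry": -0.007,"rz": 0,"fingers": 1},
    {"dx": -0.3,"dy": -8.7,"dz": -3.4,"rx": 0.131,"ry": -0.007,"rz": 0,"fingers": 1},
    {"dx": -0.3,"dy": -8.2,"dz": -4.2,"rx": 0.131,"ry": -0.007,"rz": 0,"fingers": 1},
    {"dx": -0.3,"dy": -7.6,"dz": -4.9,"rx": 0.131,"ry": -0.007,"rz": 0,"fingers": 1},
    {"dx": -0.2,"dy": -6.9,"dz": -5.5,"rx": 0.131,"ry": -0.007,"rz": 0,"fingers": 1},
    {"dx": 0,"dy": 0,"dz": 0,"rx": 0,"ry": 0,"rz": 0,"fingers": 1}
  ]
}}

```text
clock: 39.95
tcp_pos: [0.5335, 0.1967, 0.1934]
orientation: [0.335, -0.606, 0.646, 0.323]
wrist_force: [-0.0, -0.3, -2.5]
finger_gap: 0.0354
```

```bash
python3 - <<'E'
from h import *
s,Rc=cur(); print(s['finger_gap'],s['wrist_force'],s['tcp_pos'],s['joint_pos'],Rc.as_matrix()[:,2])
plan([0,0,0],1.515,55)
c=read_camera('scene'); P=held2(.0205,.025); print(P.min(0),P.max(0))
cv2.imwrite('pics/s9.png',overlay(c,P)[330:900,810:1290])
E
```

```text
0.03538189597123548 [-0.034  -0.251  -2.5159] [0.5335 0.1967 0.1934] [-0.1353  0.4054 -0.3727  0.9155  0.963  -1.7063] [ 0.0414  0.8228 -0.5668]
tcp [-0.0025 -0.0442  0.031 ] d mm [-535.9 -240.9 -162.4] rv [-0.009 -0.011  0.002] n 12 per row [-44.66 -20.07 -13.53] [-0.0007 -0.0009  0.0002]
[0.5171 0.2214 0.1387] [0.5578 0.3035 0.1777]
```

View pics/s9.png

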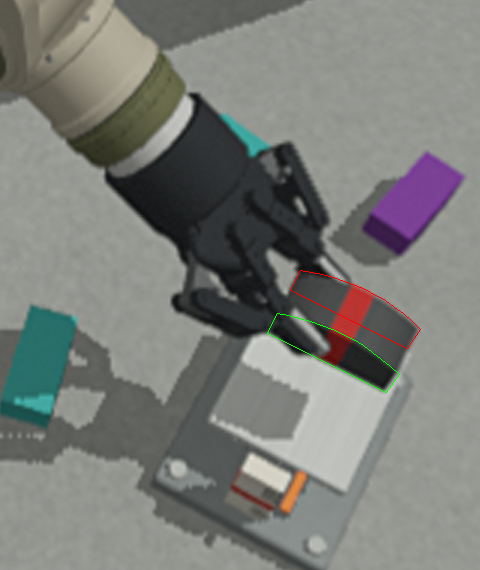

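Red sits flat side down in the grip, and the outline matches. I lower it to the plate.

Request:
{"op": "servo_tool", "data": {
  "deltas": [
    {"dx": 0,"dy": 0,"dz": -30,"rx": -0.009,"ry": -0.011,"rz": 0.002,"fingers": 1},
    {"dx": 0,"dy": 0,"dz": -25,"rx": 0,"ry": 0,"rz": 0,"fingers": 1},
    {"dx": 0,"dy": 0,"dz": -7,"rx": 0,"ry": 0,"rz": 0,"fingers": 1},
    {"dx": 0,"dy": 0,"dz": -3,"rx": 0,"ry": 0,"rz": 0,"fingers": 1},
    {"dx": 0,"dy": 0,"dz": -2,"rx": 0,"ry": 0,"rz": 0,"fingers": 1},
    {"dx": 0,"dy": 0,"dz": 0,"rx": 0,"ry": 0,"rz": 0,"fingers": 1}
  ]
}}

```text
clock: 40.6
tcp_pos: [0.5354, 0.1992, 0.1311]
orientation: [0.338, -0.613, 0.642, 0.315]
wrist_force: [-0.2, 0.1, -1.4]
finger_gap: 0.0351
```

Request:
{"op": "servo_tool", "data": {
  "deltas": [
    {"dx": 0,"dy": 0,"dz": -2,"rx": 0,"ry": 0,"rz": 0,"fingers": 1},
    {"dx": 0,"dy": 0,"dz": 0,"rx": 0,"ry": 0,"rz": 0,"fingers": 1}
  ]
}}

```text
clock: 40.8
tcp_pos: [0.5351, 0.1989, 0.1286]
orientation: [0.338, -0.612, 0.642, 0.315]
wrist_force: [0.7, -0.2, -2.1]
finger_gap: 0.0352
```

Request:
{"op": "servo_tool", "data": {
  "deltas": [
    {"dx": 0,"dy": 0,"dz": -2,"rx": 0,"ry": 0,"rz": 0,"fingers": 1},
    {"dx": 0,"dy": 0,"dz": 0,"rx": 0,"ry": 0,"rz": 0,"fingers": 1}
  ]
}}

```text
clock: 41.0
tcp_pos: [0.5348, 0.1988, 0.126]
orientation: [0.337, -0.612, 0.642, 0.315]
wrist_force: [-0.4, -0.3, -2.4]
finger_gap: 0.0352
```

Request:
{"op": "servo_tool", "data": {
  "deltas": [
    {"dx": 0,"dy": 0,"dz": -1.5,"rx": 0,"ry": 0,"rz": 0,"fingers": 1},
    {"dx": 0,"dy": 0,"dz": 0,"rx": 0,"ry": 0,"rz": 0,"fingers": 1}
  ]
}}

```text
clock: 41.2
tcp_pos: [0.535, 0.1989, 0.125]
orientation: [0.338, -0.612, 0.642, 0.315]
wrist_force: [-1.0, -2.2, 2.9]
finger_gap: 0.0352
```

Request:
{"op": "servo_tool", "data": {
  "deltas": [
    {"dx": 0,"dy": 0,"dz": -2,"rx": 0,"ry": 0,"rz": 0,"fingers": 1},
    {"dx": 0,"dy": 0,"dz": 1.5,"rx": 0,"ry": 0,"rz": 0,"fingers": 1},
    {"dx": 0,"dy": 0,"dz": 0,"rx": 0,"ry": 0,"rz": 0,"fingers": -1},
    {"dx": 0,"dy": 0,"dz": 0,"rx": 0,"ry": 0,"rz": 0,"fingers": -1},
    {"dx": 0,"dy": 0,"dz": 0,"rx": 0,"ry": 0,"rz": 0,"fingers": -1},
    {"dx": 0,"dy": -16,"dz": 11,"rx": 0,"ry": 0,"rz": 0,"fingers": -1},
    {"dx": 0,"dy": -24,"dz": 17,"rx": 0,"ry": 0,"rz": 0,"fingers": -1},
    {"dx": 0,"dy": -20,"dz": 14,"rx": 0,"ry": 0,"rz": 0,"fingers": -1}
  ]
}}

```text
clock: 42.0
tcp_pos: [0.5346, 0.1384, 0.1667]
orientation: [0.337, -0.612, 0.642, 0.315]
wrist_force: [0.9, 0.2, -0.1]
finger_gap: 0.0857
```

Request:
{"op": "servo_tool", "data": {
  "deltas": [
    {"dx": 0,"dy": 0,"dz": 40,"rx": 0,"ry": 0,"rz": 0,"fingers": -1},
    {"dx": 0,"dy": 0,"dz": 40,"rx": 0,"ry": 0,"rz": 0,"fingers": -1}
  ]
}}

```text
clock: 42.2
tcp_pos: [0.5346, 0.1382, 0.2465]
orientation: [0.337, -0.611, 0.643, 0.316]
wrist_force: [-0.4, -0.6, -0.2]
finger_gap: 0.085
```

Request:
{"op": "servo_tool", "data": {
  "deltas": [
    {"dx": 0,"dy": 16,"dz": 0,"rx": -0.12,"ry": 0,"rz": 0,"fingers": -1},
    {"dx": 0,"dy": 16,"dz": 0,"rx": -0.12,"ry": 0,"rz": 0,"fingers": -1},
    {"dx": 0,"dy": 16,"dz": 0,"rx": -0.12,"ry": 0,"rz": 0,"fingers": -1},
    {"dx": 0,"dy": 16,"dz": 0,"rx": -0.12,"ry": 0,"rz": 0,"fingers": -1},
    {"dx": 0,"dy": 16,"dz": 0,"rx": -0.12,"ry": 0,"rz": 0,"fingers": -1},
    {"dx": 0,"dy": 16,"dz": 0,"rx": -0.12,"ry": 0,"rz": 0,"fingers": -1},
    {"dx": 0,"dy": 16,"dz": 0,"rx": -0.12,"ry": 0,"rz": 0,"fingers": -1},
    {"dx": 0,"dy": 14,"dz": 0,"rx": -0.12,"ry": 0,"rz": 0,"fingers": -1}
  ]
}}

```text
clock: 43.0
tcp_pos: [0.5347, 0.2658, 0.247]
orientation: [0.016, -0.699, 0.715, -0.019]
wrist_force: [0.1, -0.4, -0.1]
finger_gap: 0.0855
```

```bash
python3 - <<'E'
from h import *
s,Rc=cur(); print(s['finger_gap'],s['wrist_force'],s['tcp_pos'],s['joint_pos'],Rc.as_matrix()[:,2])
r=fitblock('red',.07,up=True); print(r); print(fitblock('yellow',.01,up=True))
if r:
    b=r[0][0]; y=(b[2]-1.55+np.pi/2)%np.pi-np.pi/2+1.55; print('yaw',y); plan([b[0],b[1],.0945],y,0)
E
```

```text
0.08546120657712429 [ 0.1198 -0.3819 -0.0967] [0.5347 0.2658 0.247 ] [ 0.335   0.3471 -0.0476  1.131  -0.021  -1.2138] [ 0.0495 -0.005  -0.9988]
((array([0.5391, 0.2639, 1.5417]), np.float64(0.1816214621067047)), [(0.68, array([130., 186., 162., 208.])), (0.65, array([357., 222., 397., 256.]))])
((array([ 0.4276, -0.2901,  1.6649]), np.float64(0.09485223889350891)), [(0.97, array([368., 237., 407., 255.])), (0.94, array([159., 108., 192., 134.]))])
yaw 1.5416888990549034
tcp [0.5391 0.2639 0.1485] d mm [  4.2   0.4 -97.4] rv [ 0.     0.047 -0.004] n 3 per row [  1.4    0.14 -32.48] [ 0.0002  0.0156 -0.0013]
```

Request:
{"op": "servo_tool", "data": {
  "deltas": [
    {"dx": 1.4,"dy": 0,"dz": -40,"rx": 0,"ry": 0.047,"rz": -0.004,"fingers": -1},
    {"dx": 1.4,"dy": 0,"dz": -37,"rx": 0,"ry": 0,"rz": 0,"fingers": -1},
    {"dx": 1.4,"dy": 0.4,"dz": -15,"rx": 0,"ry": 0,"rz": 0,"fingers": -1},
    {"dx": 0,"dy": 0,"dz": -4.5,"rx": 0,"ry": 0,"rz": 0,"fingers": -1},
    {"dx": 0,"dy": 0,"dz": 0,"rx": 0,"ry": 0,"rz": 0,"fingers": -1}
  ]
}}

```text
clock: 43.9
tcp_pos: [0.539, 0.2642, 0.1493]
orientation: [-0.001, -0.697, 0.717, -0.0]
wrist_force: [-0.4, -0.8, -0.7]
finger_gap: 0.0852
```

Request:
{"op": "servo_tool", "data": {
  "deltas": [
    {"dx": 0,"dy": 0,"dz": 0,"rx": 0,"ry": 0,"rz": 0,"fingers": 1},
    {"dx": 0,"dy": 0,"dz": 0,"rx": 0,"ry": 0,"rz": 0,"fingers": 1},
    {"dx": 0,"dy": 0,"dz": 0,"rx": 0,"ry": 0,"rz": 0,"fingers": 1},
    {"dx": 0,"dy": 0,"dz": 0,"rx": 0,"ry": 0,"rz": 0,"fingers": 1},
    {"dx": 0,"dy": 0,"dz": 0,"rx": 0,"ry": 0,"rz": 0,"fingers": 1},
    {"dx": 0,"dy": 0,"dz": 0,"rx": 0,"ry": 0,"rz": 0,"fingers": 1}
  ],
  "newtons": 70
}}

```text
clock: 44.5
tcp_pos: [0.5394, 0.2655, 0.1502]
orientation: [0.0, -0.697, 0.717, -0.001]
wrist_force: [0.1, -0.0, 2.3]
finger_gap: 0.035
```

Request:
{"op": "servo_tool", "data": {
  "deltas": [
    {"dx": 0,"dy": 0,"dz": -3,"rx": 0,"ry": 0,"rz": 0,"fingers": 1},
    {"dx": 0,"dy": 0,"dz": -3,"rx": 0,"ry": 0,"rz": 0,"fingers": 1},
    {"dx": 0,"dy": 0,"dz": -3,"rx": 0,"ry": 0,"rz": 0,"fingers": 1},
    {"dx": 0,"dy": 0,"dz": 0,"rx": 0,"ry": 0,"rz": 0,"fingers": 1}
  ]
}}

```text
clock: 44.9
tcp_pos: [0.5394, 0.2656, 0.1408]
orientation: [0.0, -0.698, 0.717, -0.001]
wrist_force: [-0.5, -0.3, 6.9]
finger_gap: 0.0348
```

Request:
{"op": "servo_tool", "data": {
  "deltas": [
    {"dx": 0,"dy": 0,"dz": -3,"rx": 0,"ry": 0,"rz": 0,"fingers": 1},
    {"dx": 0,"dy": 0,"dz": -3,"rx": 0,"ry": 0,"rz": 0,"fingers": 1},
    {"dx": 0,"dy": 0,"dz": -3,"rx": 0,"ry": 0,"rz": 0,"fingers": 1},
    {"dx": 0,"dy": 0,"dz": 0,"rx": 0,"ry": 0,"rz": 0,"fingers": 1},
    {"dx": 0,"dy": 0,"dz": 0,"rx": 0,"ry": 0,"rz": 0,"fingers": 1}
  ]
}}

```text
clock: 45.4
tcp_pos: [0.5394, 0.2655, 0.1327]
orientation: [0.001, -0.698, 0.717, -0.001]
wrist_force: [-3.0, -0.8, 11.6]
finger_gap: 0.0351
```

```bash
python3 - <<'E'
from h import *
s,Rc=cur(); print(s['finger_gap'],s['wrist_force'],s['tcp_pos'])
c=snap('scene'); a=cv2.resize(c['img'][200:300,310:430,::-1],None,fx=5,fy=5,interpolation=cv2.INTER_CUBIC); cv2.imwrite('pics/s10.png',a)
E
```

```text
0.03511491976496803 [-3.0039 -0.7632 11.5553] [0.5394 0.2655 0.1327]
```

View pics/s10.png

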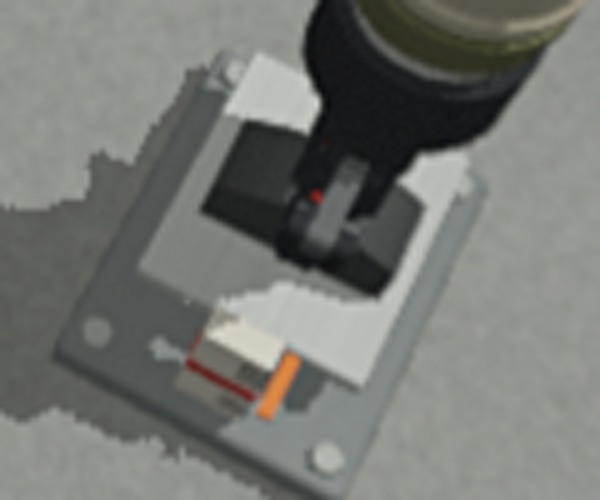

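Request:
{"op": "servo_tool", "data": {
  "deltas": [
    {"dx": 0,"dy": 0,"dz": 0,"rx": 0,"ry": 0,"rz": 0,"fingers": 1},
    {"dx": 0,"dy": 0,"dz": 0,"rx": 0,"ry": 0,"rz": 0,"fingers": 1},
    {"dx": 0,"dy": 0,"dz": 0,"rx": 0,"ry": 0,"rz": 0,"fingers": 1},
    {"dx": 0,"dy": 0,"dz": 0,"rx": 0,"ry": 0,"rz": 0,"fingers": 1},
    {"dx": 0,"dy": 0,"dz": 0,"rx": 0,"ry": 0,"rz": 0,"fingers": 1},
    {"dx": 0,"dy": 0,"dz": 0,"rx": 0,"ry": 0,"rz": 0,"fingers": 1},
    {"dx": 0,"dy": 0,"dz": 0,"rx": 0,"ry": 0,"rz": 0,"fingers": 1}
  ]
}}

```text
clock: 46.15
tcp_pos: [0.5394, 0.2655, 0.1329]
orientation: [0.001, -0.697, 0.717, -0.001]
wrist_force: [-2.0, -0.9, 11.2]
finger_gap: 0.0346
```

Request:
{"op": "servo_tool", "data": {
  "deltas": [
    {"dx": 0,"dy": 0,"dz": 3,"rx": 0,"ry": 0,"rz": 0,"fingers": 1},
    {"dx": 0,"dy": 0,"dz": 6,"rx": 0,"ry": 0,"rz": 0,"fingers": 1},
    {"dx": 0,"dy": 0,"dz": 6,"rx": 0,"ry": 0,"rz": 0,"fingers": 1},
    {"dx": 0,"dy": 0,"dz": 6,"rx": 0,"ry": 0,"rz": 0,"fingers": 1},
    {"dx": 0,"dy": 0,"dz": 20,"rx": 0,"ry": 0,"rz": 0,"fingers": 1},
    {"dx": 0,"dy": 0,"dz": 35,"rx": 0,"ry": 0,"rz": 0,"fingers": 1},
    {"dx": 0,"dy": 0,"dz": 35,"rx": 0,"ry": 0,"rz": 0,"fingers": 1},
    {"dx": 0,"dy": 0,"dz": 0,"rx": 0,"ry": 0,"rz": 0,"fingers": 1}
  ]
}}

```text
clock: 46.95
tcp_pos: [0.5406, 0.2659, 0.2468]
orientation: [0.003, -0.697, 0.717, -0.002]
wrist_force: [1.1, 0.5, -1.7]
finger_gap: 0.0348
```

Request:
{"op": "servo_tool", "data": {
  "deltas": [
    {"dx": -0.5,"dy": -34.2,"dz": 0,"rx": 0,"ry": 0,"rz": 0.0075,"fingers": 1},
    {"dx": -0.5,"dy": -34.2,"dz": 0,"rx": 0,"ry": 0,"rz": 0.0075,"fingers": 1},
    {"dx": -0.5,"dy": -34.2,"dz": 0,"rx": 0,"ry": 0,"rz": 0.0075,"fingers": 1},
    {"dx": -0.5,"dy": -34.2,"dz": 0,"rx": 0,"ry": 0,"rz": 0.0075,"fingers": 1},
    {"dx": -0.5,"dy": -34.2,"dz": 0,"rx": 0,"ry": 0,"rz": 0.0075,"fingers": 1},
    {"dx": -0.5,"dy": -34.2,"dz": 0,"rx": 0,"ry": 0,"rz": 0.0075,"fingers": 1},
    {"dx": -0.5,"dy": -34.2,"dz": 0,"rx": 0,"ry": 0,"rz": 0.0075,"fingers": 1},
    {"dx": -0.5,"dy": -34.2,"dz": 0,"rx": 0,"ry": 0,"rz": 0.0075,"fingers": 1}
  ]
}}

```text
clock: 47.75
tcp_pos: [0.5337, -0.0095, 0.2406]
orientation: [0.001, 0.719, -0.695, -0.001]
wrist_force: [1.2, -0.1, -1.2]
finger_gap: 0.0346
```

Request:
{"op": "servo_tool", "data": {
  "deltas": [
    {"dx": -0.5,"dy": -34.2,"dz": 0,"rx": 0,"ry": 0,"rz": 0.0075,"fingers": 1},
    {"dx": -0.5,"dy": -34.2,"dz": 0,"rx": 0,"ry": 0,"rz": 0.0075,"fingers": 1},
    {"dx": -0.5,"dy": -34.2,"dz": 0,"rx": 0,"ry": 0,"rz": 0.0075,"fingers": 1},
    {"dx": -0.5,"dy": -34.2,"dz": 0,"rx": 0,"ry": 0,"rz": 0.0075,"fingers": 1},
    {"dx": -0.5,"dy": -34.2,"dz": 0,"rx": 0,"ry": 0,"rz": 0.0075,"fingers": 1},
    {"dx": -0.5,"dy": -34.2,"dz": 0,"rx": 0,"ry": 0,"rz": 0.0075,"fingers": 1},
    {"dx": -0.5,"dy": -34.2,"dz": 0,"rx": 0,"ry": 0,"rz": 0.0075,"fingers": 1},
    {"dx": -0.5,"dy": -34.2,"dz": 0,"rx": 0,"ry": 0,"rz": 0.0075,"fingers": 1}
  ]
}}

```text
clock: 48.55
tcp_pos: [0.5299, -0.2827, 0.2403]
orientation: [0.0, 0.739, -0.673, -0.001]
wrist_force: [1.3, -0.4, -3.2]
finger_gap: 0.0349
```

```bash
python3 - <<'E'
from h import *
s,Rc=cur(); print(s['finger_gap'],s['wrist_force'],s['tcp_pos'],s['joint_pos'])
plan([.5308,-.281,.036],1.67,0)
c=read_camera('scene')
P=block_pts()@R.from_euler('z',1.67).as_matrix().T+s['tcp_pos']-[0,0,.080]
sl=sil(c,P); q=proj(c,P); print(q.min(0),q.max(0))
[print(d['confidence'],d['extent'],np.minimum(sl,d['region']).sum()/np.maximum(sl,d['region']).sum()) for d in cut_out('red','scene')]
E
```

```text
0.03485827821616282 [ 1.3356 -0.3876 -3.1596] [ 0.5299 -0.2827  0.2403] [-0.6235  0.3889 -0.0018  1.1831 -0.0004 -2.2873]
tcp [ 0.5308 -0.281   0.09  ] d mm [   0.9    1.7 -150.3] rv [-0.001 -0.003  0.006] n 4 per row [  0.21   0.42 -37.59] [-0.0004 -0.0007  0.0015]
[121.0194  88.6533] [164.9764 120.5201]
0.75 [124.2, 92.4, 163.8, 120.8] 0.53123206
```

Request:
{"op": "servo_tool", "data": {
  "deltas": [
    {"dx": 0.5,"dy": 0.5,"dz": -45,"rx": 0,"ry": 0,"rz": 0.006,"fingers": 1},
    {"dx": 0,"dy": 0.5,"dz": -45,"rx": 0,"ry": 0,"rz": 0,"fingers": 1},
    {"dx": 0,"dy": 0.5,"dz": -35,"rx": 0,"ry": 0,"rz": 0,"fingers": 1},
    {"dx": 0,"dy": 0,"dz": -15,"rx": 0,"ry": 0,"rz": 0,"fingers": 1},
    {"dx": 0,"dy": 0,"dz": -5,"rx": 0,"ry": 0,"rz": 0,"fingers": 1},
    {"dx": 0,"dy": 0,"dz": 0,"rx": 0,"ry": 0,"rz": 0,"fingers": 1}
  ]
}}

```text
clock: 49.25
tcp_pos: [0.5306, -0.2793, 0.0961]
orientation: [0.0, 0.741, -0.671, -0.001]
wrist_force: [1.3, 0.0, -1.9]
finger_gap: 0.0348
```

Request:
{"op": "servo_tool", "data": {
  "deltas": [
    {"dx": 0,"dy": 0,"dz": -2,"rx": 0,"ry": 0,"rz": 0,"fingers": 1},
    {"dx": 0,"dy": 0,"dz": 0,"rx": 0,"ry": 0,"rz": 0,"fingers": 1}
  ]
}}

```text
clock: 49.45
tcp_pos: [0.5322, -0.2807, 0.0967]
orientation: [0.0, 0.741, -0.671, 0.001]
wrist_force: [-0.9, -0.0, -1.9]
finger_gap: 0.0353
```

Request:
{"op": "servo_tool", "data": {
  "deltas": [
    {"dx": 0,"dy": 0,"dz": -1.5,"rx": 0,"ry": 0,"rz": 0,"fingers": 1},
    {"dx": 0,"dy": 0,"dz": 0,"rx": 0,"ry": 0,"rz": 0,"fingers": 1}
  ]
}}

```text
clock: 49.65
tcp_pos: [0.5318, -0.2806, 0.0948]
orientation: [0.0, 0.741, -0.671, 0.001]
wrist_force: [-0.5, 0.1, -1.9]
finger_gap: 0.0346
```

Request:
{"op": "servo_tool", "data": {
  "deltas": [
    {"dx": 0,"dy": 0,"dz": -1.5,"rx": 0,"ry": 0,"rz": 0,"fingers": 1},
    {"dx": 0,"dy": 0,"dz": 0,"rx": 0,"ry": 0,"rz": 0,"fingers": 1}
  ]
}}

```text
clock: 49.85
tcp_pos: [0.5315, -0.2804, 0.0926]
orientation: [0.0, 0.741, -0.671, 0.0]
wrist_force: [0.2, 0.0, -2.8]
finger_gap: 0.0349
```

Request:
{"op": "servo_tool", "data": {
  "deltas": [
    {"dx": 0,"dy": 0,"dz": -1.5,"rx": 0,"ry": 0,"rz": 0,"fingers": 1},
    {"dx": 0,"dy": 0,"dz": 0,"rx": 0,"ry": 0,"rz": 0,"fingers": 1}
  ]
}}

```text
clock: 50.05
tcp_pos: [0.5317, -0.2805, 0.0912]
orientation: [0.0, 0.741, -0.671, 0.001]
wrist_force: [0.2, -0.1, -0.4]
finger_gap: 0.035
```

Request:
{"op": "servo_tool", "data": {
  "deltas": [
    {"dx": 0,"dy": 0,"dz": -1,"rx": 0,"ry": 0,"rz": 0,"fingers": 1},
    {"dx": 0,"dy": 0,"dz": 0,"rx": 0,"ry": 0,"rz": 0,"fingers": 1}
  ]
}}

```text
clock: 50.25
tcp_pos: [0.5316, -0.2805, 0.0912]
orientation: [0.0, 0.741, -0.671, 0.001]
wrist_force: [-1.8, 1.0, 5.0]
finger_gap: 0.0352
```

Request:
{"op": "servo_tool", "data": {
  "deltas": [
    {"dx": 0,"dy": 0,"dz": 0.5,"rx": 0,"ry": 0,"rz": 0,"fingers": -1},
    {"dx": 0,"dy": 0,"dz": 0,"rx": 0,"ry": 0,"rz": 0,"fingers": -1},
    {"dx": 0,"dy": 0,"dz": 0,"rx": 0,"ry": 0,"rz": 0,"fingers": -1},
    {"dx": 0,"dy": 0,"dz": 0,"rx": 0,"ry": 0,"rz": 0,"fingers": -1},
    {"dx": 0,"dy": 0,"dz": 25,"rx": 0,"ry": 0,"rz": 0,"fingers": -1},
    {"dx": 0,"dy": 0,"dz": 45,"rx": 0,"ry": 0,"rz": 0,"fingers": -1},
    {"dx": 0,"dy": 0,"dz": 45,"rx": 0,"ry": 0,"rz": 0,"fingers": -1},
    {"dx": 0,"dy": 0,"dz": 45,"rx": 0,"ry": 0,"rz": 0,"fingers": -1}
  ]
}}

```text
clock: 51.05
tcp_pos: [0.5312, -0.2802, 0.252]
orientation: [0.0, 0.741, -0.671, 0.0]
wrist_force: [1.3, -0.7, -0.3]
finger_gap: 0.0853
```

Request:
{"op": "servo_tool", "data": {
  "deltas": [
    {"dx": 0,"dy": 40,"dz": 0,"rx": 0,"ry": 0,"rz": 0,"fingers": -1},
    {"dx": 0,"dy": 40,"dz": 0,"rx": 0,"ry": 0,"rz": 0,"fingers": -1},
    {"dx": 0,"dy": 40,"dz": 0,"rx": 0,"ry": 0,"rz": 0,"fingers": -1},
    {"dx": 0,"dy": 40,"dz": 0,"rx": 0,"ry": 0,"rz": 0,"fingers": -1},
    {"dx": 0,"dy": 40,"dz": 0,"rx": 0,"ry": 0,"rz": 0,"fingers": -1},
    {"dx": 0,"dy": 40,"dz": 0,"rx": 0,"ry": 0,"rz": 0,"fingers": -1},
    {"dx": 0,"dy": 0,"dz": 0,"rx": 0,"ry": 0,"rz": 0,"fingers": -1}
  ]
}}

```text
clock: 51.75
tcp_pos: [0.5308, -0.0362, 0.2507]
orientation: [-0.0, 0.743, -0.669, -0.0]
wrist_force: [0.2, 0.3, -0.3]
finger_gap: 0.0854
```

```bash
python3 - <<'E'
from h import *
t=np.array([.4817,-.2861]); th=.103; M=np.array([[np.cos(th),np.sin(th)],[-np.sin(th),np.cos(th)]])
for col in('yellow','red'):
    r=fitblock(col,.01,up=True); print(col,r, 'tile',M@(r[0][0][:2]-t))
v=find('plate'); print([ (round(a[2],2),fit(box((-.06,-.05,.06),(.06,.05,.07)),[a[:2]],[.5336,.2636,-.06])) for a in v])
for n in('washer','jar','spatula'):
    for d in find(n): print(n,round(d[2],2),d[3])
snap('top','end_top.png')
E
```

```text
yellow ((array([ 0.4279, -0.2908,  1.6431]), np.float64(0.11165943741798401)), [(0.68, array([368., 238., 407., 258.])), (0.57, array([158., 105., 193., 131.]))]) tile [-0.054   0.0009]
red ((array([ 0.49  , -0.2956,  1.6568]), np.float64(0.08198598027229309)), [(0.75, array([371., 205., 406., 230.])), (0.78, array([144., 122., 181., 145.]))]) tile [ 0.0073 -0.0103]
[(0.98, (array([ 0.5322,  0.2637, -0.072 ]), np.float64(0.05208468437194824))), (0.97, (array([ 0.5352,  0.2634, -0.0576]), np.float64(0.03940176963806152)))]
washer 0.71 [227.0, 77.6, 269.7, 122.7]
washer 0.63 [193.2, 273.5, 244.0, 325.8]
jar 0.71 [168.0, 82.2, 190.5, 107.1]
jar 0.69 [276.4, 326.8, 298.0, 352.6]
spatula 0.62 [340.1, 74.4, 350.9, 144.0]
spatula 0.66 [101.9, 208.9, 161.5, 269.5]
```

View pics/end_top.png

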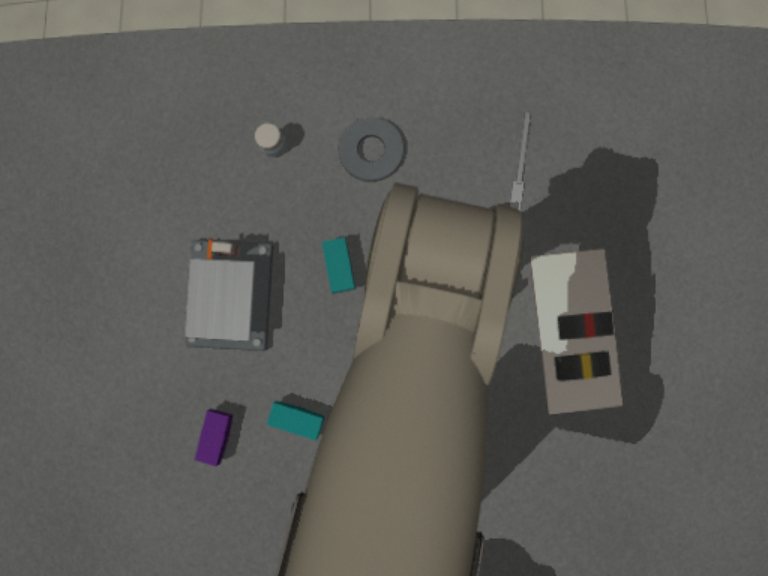

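Top view: red at about (586,325) and yellow at (583,366), side by side on the tile. Red was knocked some 40 mm towards yellow after I released it, but it is still on the tile. The plate is up, and the ring, jar and spatula have not moved. I check once more that red is at rest, then hand in.

```bash
python3 - <<'E'
from h import *
ok=True
for col in('yellow','red'):
    r=fitblock(col,.01,up=True); print(col,r[0]); ok&=r[0][1]<.15 and np.hypot(*(r[0][0][:2]-([.428,-.291] if col=='yellow' else [.490,-.296])))<.006
    P=block_pts()@flip.T+[0,0,.0385]; print(' upside-down fit for comparison',fitblock(col,.01,P=P)[0][1])
print(ok, env.get_state()['clock'])
if ok: print(job.hand_in())
E
```

```text
yellow (array([ 0.4284, -0.2901,  1.6705]), np.float64(0.10686260461807251))
 upside-down fit for comparison 0.16094624996185303
red (array([ 0.4895, -0.2961, -1.5067]), np.float64(0.09238901734352112))
 upside-down fit for comparison 0.13760843873023987
True 53.8
the job is handed in; nothing more can be done
None
```

I pressed the yellow and red blocks in order, laid both flat side down on the tile, and handed the job in at about 54 s; no verdict was reported. The blue block was not in the scene, so it was passed over.

- **Turning:** each block was stood on its end on the plate, regripped, and laid flat side down on the plate.
- **Pressing:** each block was pushed down about 17 mm and held for over a second, with about 10–12 N read at the wrist. That puts the underside at about 52–53 mm, inside the 47–57 mm window. In the pictures the pointer stood at the red mark, and the plate never came near its stop.
- **Last checks:**
  - On the tile, yellow is at (-54, 1) mm and red at about (7, -10) mm from its centre, side by side and at rest. Both matched the flat-down shape better than the upside-down one.
  - The plate is up, and the ring and jar have not moved. The top camera showed the spatula's outline about 10 pixels shorter because the arm covered part of it; the scene camera showed it unmoved.
- **What disagreed:** red had shifted about 40 mm towards yellow between my releasing it and the next look, apparently the announced knock. It stayed flat on the tile and clear of yellow, so I left it there.

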